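Wake the shoe-bench dehumidifier and put it away on its tray

TASK

Pick up the slim dehumidifier can and press its base squarely onto the middle of the leaning dock's sprung pad until the pad is fully down, hold it there for a second, and let the pad come back up. Then set the can gently upright on the oval tray and let go, and slide the loaded tray by its finger plate into the lipped wooden bay until it meets the stop. Leave the can standing on the tray and do not disturb the jar, the flat tin or the brush.

Things in the scene. Friction and masses are not known exactly. Their poses are not given: they have to be found in the camera images.
- can: Slim plain aluminium cylinder, 48 mm diameter, 84 mm tall, topped by a black vented cap 38 mm across and 8 mm high (92 mm in all), about 0.25 kg, standing upright. It is the slimmest and tallest of the three round containers. Origin: centre of its underside, z up its axis.
- dock: Grey press dock, fixed: foot 150 x 120 x 28 mm with an aluminium barrel 84 mm across leaning 0.55 rad (31.5 deg) from vertical towards the dock's front (-x), with the black sprung pad on its upper end; the barrel's rim reaches 115 mm high. Origin: centre of the foot's underside; front is -x, z up.
- pad_top (a point): Centre of the top face of the dock's sprung pad, a black rubber disc 60 mm across; moves with it. z axis: the pad's outward normal, leaning 31.5 deg from vertical to the dock's front; pressed along -z. At rest the face stands 14 mm proud of the barrel's rim and 104 mm above the bench top; fully down, 2 mm proud.
- press_pad (a joint): Depression of the sprung pad: 0 m up, 0.012 m fully down; it springs back. The spring takes 3 N to start and about 10 N to press fully down.
- tray: Oval pewter-grey tray, loose, about 0.4 kg, flat on the bench top before the bay: 134 mm long (x), 84 mm wide (y), 6 mm thick, thin rim up to 14 mm high (clear floor 128 x 76 mm, at z = 6 mm). A tongue at its -x end bears an upright finger plate. Origin: centre of the oval, underside; the nose that enters the bay first is at x = +67 mm.
- tray_handle (a point): Grip point on the tray's finger plate, which is 10 mm thick (y), 24 mm long (x) and stands up to 56 mm above the bench top; the point lies at x = -88 mm, y = 0, z = 42 mm in the tray's frame. Same axes as the tray.
- bay: Dark wood bay with brass lips, fixed, open to the front (-x) and above. Two rails along x, 94 mm apart, 26 mm high, from the mouth at x = -13 mm to the stop face at x = +67 mm. Lips (20 to 26 mm high, 78 mm clear between them) overhang the slot: the tray slides in along +x beneath them, the can passes between them. Origin: where the tray's origin lies when fully home, on the bench top.
- jar: Bystander: squat pale jar with a wide cap, 68 mm across, 55 mm high. Origin: centre of underside.
- tin: Bystander: flat round metal tin, 79 mm across, 28 mm high. Origin: centre of underside.
- brush: Bystander: wooden shoe brush, 160 x 50 x 40 mm, to the left. Origin: centre of underside.
Not all that is in view belongs to the job. Leave any green or purple look-alike of the tray alone.

How it is judged:
By the outcome, as a careful person would: the job done as asked, in the order asked, and still so for the second after the job is handed in, with the robot touching nothing.
It also fails if it takes over 61 s, if anything falls off the work surface, if the arm or the gripper's body presses on something with over 40 N, if the wrist force passes 120 N, or if a joint passes its speed limit or range.

ROBOT

A 6-joint arm with a two-finger parallel gripper is mounted at the origin on the work surface. World frame = base frame: x ahead of the robot, y to its left, z up, the work surface at z = 0. Lengths are in mm, angles in rad, forces in N, time in s.
With the tool pointing down it reaches from about 400 to 925 mm from the base axis. Payload 12.5 kg.
Tool frame: the origin (TCP) lies midway between the tips of the shut fingers; the grasp point (between the pads) lies 19 mm behind it; z points along the fingers, y is the line along which they close (so a half turn about z gives the same grasp; the last joint's range is limited). The gripper opens to 95 mm and grips with 3 to 60 N. Pads are 20 mm wide; open, the fingers measure 119 mm over their backs; the gripper's body (75 mm by 180 mm) begins 59 mm behind the grasp point.
Start: joints at [1.058, 0.491, 1.559, -0, 1.092, -0.106], TCP at [247.281, 574.02, 214.661] pointing down, gripper open.
Joint ranges: [-3.1, 3.1], [-0.84, 2.19], [0.05, 2.79], [-1.13, 4.28], [0.06, 2.93], [-2.69, 2.69]. Speed limits (rad/s): [2.22, 2.22, 2.79, 3.14, 3.14, 3.14].

INTERFACE

Orientations are given as [roll, pitch, yaw] about the fixed x, y, z axes, in that order (R = Rz(yaw) Ry(pitch) Rx(roll)).
In Python, from cell import env gives the robot as it stands.
- The arm moves only by the tool arm_command, never from a script. Its argument "targets" is a list of rows, each a list of 5 numbers: the shift along the tool's x, y, z in mm, then the turn about the tool's z in degrees, then the opening, from 0 (shut) to 1 (fully open). In form: [[tx, ty, tz, roll, fingers], ...]. A call has 1 to 5 rows; each row is the pose to reach, as a shift and turn from the pose commanded when the call began, along the tool's axes at that moment; what a row does not reach only later rows make up. A row lasts 1/10 s, in which the tool goes at most 50 mm and 8.59 degrees, less where a joint would pass 70% of its speed; a pose out of reach is approached as far as the arm can. A call with a gripper value outside its range is refused whole. The fingers move at their own pace and stop on an object; the grip force is fixed at half the most. Time passes only in rows, so rows that repeat a pose let the fingers close. It gives the time, the measured TCP pose, the force, the opening and the grip force at its end, in the units of the state.
- env.state(): the state, without advancing time (a new reading comes with each control period).
- env.read_camera(name): name is "side" or "top" or "wrist"; returns a dict with "frame" (420x560x3 uint8, red, green, blue), "vertical_fov" (degrees; the focal length in pixels is half the picture's height over the tangent of half this angle, whatever the lens; pixels are square), "cx", "cy" (the principal point, pixels), "k1" (the pictures are not rectified: a ray, as slopes to the right and down, at radius r is drawn at 1 + k1 r^2 times it, then the intrinsics apply), "world_from_camera" (4x4, takes a point from camera to world coordinates); the wrist camera has in their place "hand_eye" (4x4, takes a point from camera to tool coordinates, whose origin is the TCP and whose axes are the flange's). Camera axes: x right, y down, z forward; pixel columns grow to the right and rows downward; lengths in mm; the calibration is good to about 2 mm. A picture is of the moment at which its call begins: read the wrist's pose just before it. There is no depth.
- env.job_done(): hands the job in; it is judged then, once.
The state is a dict: "t": time; "joints": joint angles; "qvel": joint speeds; "tau": joint torques, N m; "eef_pos": TCP position; "tcp_rot": TCP orientation; "ft_force": force on the tool from outside, world axes, zero at the start; "moment": the same for the moment, N m; "opening": opening from 0.0 (shut) to 1.0 (fully open); "grip_force": force on a finger pad.
Only numpy, scipy, OpenCV 4.12 (cv2) and the standard library are available. Lean on these libraries where they do the work, as an engineer would, in place of code of your own. Each camera call takes 0.05 s, during which the arm holds its last target. There are 200 camera calls.

## Working session

There is one attempt and no reset: what is moved stays moved. The work goes in short steps, Python scripts to look and compute and a tool call to move; the robot and the scene stay as the last step left them, time stands still between calls to the robot, and variables do not carry over. Pictures are saved under pics/ and viewed, at most 10 in all, crops included, and the job is handed in when it is done.

Besides the shell and the picture viewer there is one more tool, called as a command line: name --pt "numbers of a row" for each row, then --argument value for the rest. arm_command: Moves the arm, as the interface text tells. Its arguments: {"type":"object","properties":{"targets":{"type":"array","items":{"type":"array","items":{"type":"number"}}}},"required":["targets"]}

```bash
ls; mkdir -p pics; python3 - <<'E'
from cell import env
import cv2,numpy as np
s=env.state(); print({k:np.round(v,3).tolist() for k,v in s.items()})
for n in ["top","side"]:
    c=env.read_camera(n); cv2.imwrite(f"pics/{n}0.png",c["frame"][:,:,::-1])
    print(n,{k:np.round(v,4).tolist() for k,v in c.items() if k!="frame"})
E
```

```text
pics
{'t': 0.0, 'joints': [1.058, 0.492, 1.559, 0.0, 1.092, -0.106], 'qvel': [0.001, 0.001, 0.001, 0.0, 0.002, -0.0], 'tau': [0.0, -61.264, -25.816, 0.069, 0.048, -0.0], 'eef_pos': [247.149, 573.822, 214.09], 'tcp_rot': [-3.141, -0.0, 2.735], 'ft_force': [0.85, 0.484, -0.237], 'moment': [0.033, -0.059, 0.003], 'grip_force': 0.0, 'opening': 0.996}
top {'vertical_fov': 50.8118, 'cx': 278.3486, 'cy': 209.5575, 'k1': -0.1075, 'world_from_camera': [[-0.017, -0.9832, 0.182, 258.4145], [-0.9998, 0.0155, -0.0095, 85.7335], [0.0065, -0.1821, -0.9833, 1081.9415], [0.0, 0.0, 0.0, 1.0]]}
side {'vertical_fov': 52.4951, 'cx': 272.938, 'cy': 214.3211, 'k1': -0.0746, 'world_from_camera': [[0.9799, -0.1362, 0.1456, 293.4314], [-0.1992, -0.643, 0.7395, -699.0707], [-0.0071, -0.7537, -0.6572, 787.3333], [0.0, 0.0, 0.0, 1.0]]}
```

View pics/top0.png

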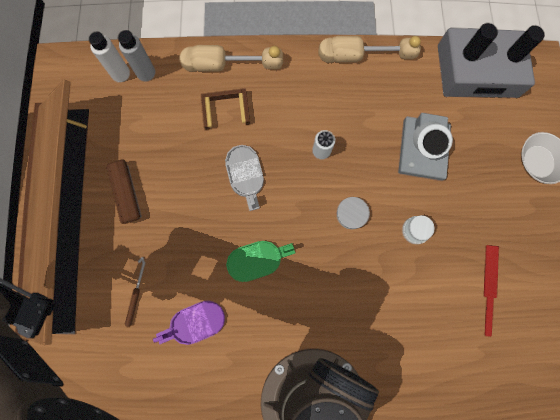

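View pics/side0.png

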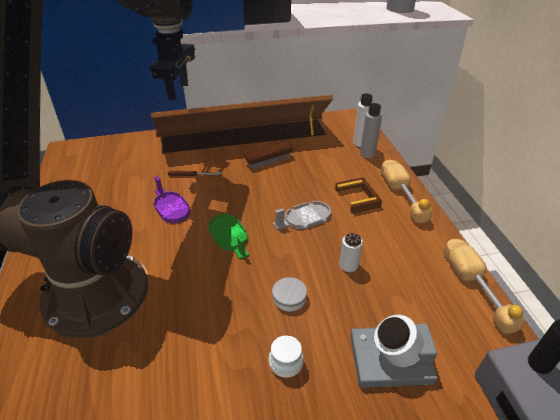

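The top view has the can with its black vented cap at (324,145), and the dock at (426,148) with its pad at (434,141). The grey tray is at (245,172) with its finger plate at (252,202), and the bay is at (226,110) with its mouth toward the robot. 

Things that could be taken for the can:
- tin (353,213)
- jar (419,229)
- two tall bottles (110,60) and (137,58), which are too tall and stand at the back

I choose (324,145). The look-alike trays are green (255,260) and purple (198,322), and I'll avoid both. Next is one close crop for checking and measuring.

```bash
cat > h.py <<'E'
import numpy as np, cv2
from scipy.spatial.transform import Rotation as Ro
def K(c):
    f=c["frame"].shape[0]/2/np.tan(np.radians(c["vertical_fov"])/2)
    return np.array([[f,0,c["cx"]],[0,f,c["cy"]],[0,0,1.]]), np.array([c["k1"],0,0,0,0.])
def tool(s):
    T=np.eye(4); T[:3,:3]=Ro.from_euler("xyz",s["tcp_rot"]).as_matrix(); T[:3,3]=s["eef_pos"]; return T
def pose(c,s=None):
    return np.array(c["world_from_camera"]) if "world_from_camera" in c else tool(s)@np.array(c["hand_eye"])
def ray(c,px,s=None):
    k,d=K(c); p=cv2.undistortPoints(np.array(px,float).reshape(-1,1,2),k,d).reshape(-1,2)
    T=pose(c,s); return T[:3,3], np.c_[p,np.ones(len(p))]@T[:3,:3].T
def onz(c,px,z,s=None):
    o,v=ray(c,px,s); return o+v*((z-o[2])/v[:,2])[:,None]
def proj(c,P,s=None):
    k,d=K(c); T=np.linalg.inv(pose(c,s))
    return cv2.projectPoints(np.array(P,float).reshape(-1,1,3),cv2.Rodrigues(T[:3,:3])[0],T[:3,3],k,d)[0].reshape(-1,2)
def shot(n):
    from cell import env
    s=env.state(); c=env.read_camera(n); return c,s
def crop(c,x0,y0,x1,y1,f):
    im=cv2.resize(c["frame"][y0:y1,x0:x1,::-1],None,fx=f,fy=f,interpolation=cv2.INTER_CUBIC)
    for x in range(-(-x0//20)*20,x1,20): cv2.line(im,(int((x-x0)*f),0),(int((x-x0)*f),6),(0,255,255),1); cv2.putText(im,str(x),(int((x-x0)*f),16),0,.35,(0,255,255),1)
    for y in range(-(-y0//20)*20,y1,20): cv2.line(im,(0,int((y-y0)*f)),(6,int((y-y0)*f)),(0,255,255),1); cv2.putText(im,str(y),(8,int((y-y0)*f)+4),0,.35,(0,255,255),1)
    return im
E
python3 - <<'E'
from h import *
c,_=shot("top"); d,_=shot("side")
a=crop(c,195,80,460,220,3); b=crop(d,250,170,515,230+0,1)
cv2.imwrite("pics/t1.png",a)
b=crop(d,265,170,445,390,2.6); cv2.imwrite("pics/s1.png",b); print(a.shape,b.shape)
np.savez("cam.npz",top=c,side=d)
E
```

```text
(420, 795, 3) (572, 468, 3)
```

View pics/t1.png

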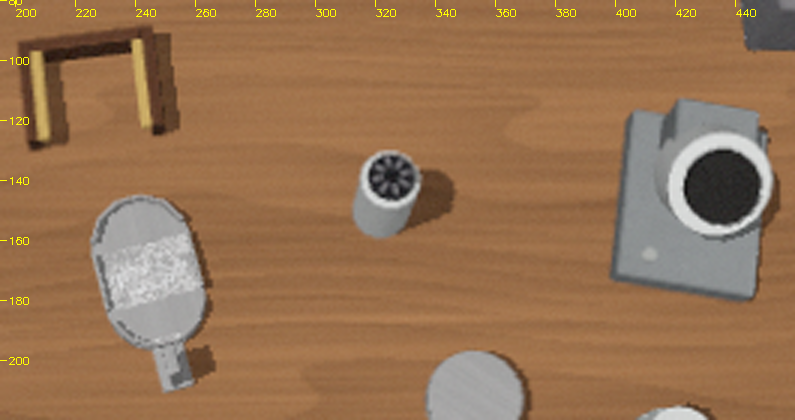

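View pics/s1.png

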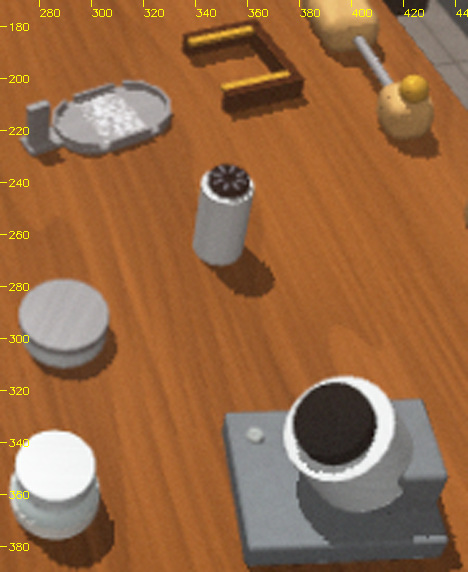

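The close crop confirms the can: cap at (325,138) in the top view and (352,238) in the side view, with a slim aluminium body. The pad is at (436,141) top and (391,332) side. The foot's front edge runs (399,172)→(443,179), with its left edge at x≈400, and the barrel leans toward the front (−x). The tray is at (245,170) with its plate at (253,203), and the bay rails are at (208,112) and (243,105). Next I'll turn these into positions.

```bash
cat > m.py <<'E'
from h import *
z=np.load("cam.npz",allow_pickle=True); c,d=z["top"].item(),z["side"].item()
r=lambda a:np.round(a,1).tolist()
def tri(p,q):
    o1,v1=ray(c,[p]); o2,v2=ray(d,[q]); A=np.c_[v1[0],-v2[0]]; t=np.linalg.lstsq(A,o2-o1,rcond=None)[0]
    a,b=o1+v1[0]*t[0],o2+v2[0]*t[1]; return (a+b)/2,np.linalg.norm(a-b)
def dark(cam,x0,y0,x1,y1,th):
    g=cam["frame"][y0:y1,x0:x1].max(2); m=(g<th).astype(np.uint8)
    k=max(cv2.findContours(m,0,1)[0],key=cv2.contourArea); e=cv2.fitEllipse(cv2.convexHull(k)); return np.array(e[0])+[x0,y0],e
pt,e1=dark(c,418,122,452,160,75); ps,e2=dark(d,372,312,412,352,75); P,g=tri(pt,ps)
print("pad",pt,e1[1],ps,e2[1],r(P),r(g))
print("pad@104",r(onz(c,[pt],104)),r(onz(d,[ps],104)))
ct,e1=dark(c,312,125,338,152,85); cs,e2=dark(d,338,228,366,250,100); P,g=tri(ct,cs)
print("can cap",ct,e1[1],cs,e2[1],r(P),r(g),r(onz(c,[ct],92)),r(onz(d,[cs],92)))
print("foot top corners L-back,L-front,R-front",r(onz(c,[[402.3,117],[399.5,171.5],[443,178.5]],28)))
# side: foot top front-left(352,331?) 
print("foot side FL, FR",r(onz(d,[[351.5,329.5],[360.5,381]],28)))
# tray: grey low-sat mask
f=c["frame"].astype(int); s=f.max(2)-f.min(2); m=((s<22)&(f.max(2)>90)).astype(np.uint8); m[:140]=0;m[198:]=0;m[:,:220]=0;m[:,270:]=0
k=max(cv2.findContours(m,0,1)[0],key=cv2.contourArea); e=cv2.fitEllipse(k); print("tray ell",e)
rc=cv2.minAreaRect(k); print("rect",rc)
print("tray ctr",r(onz(c,[rc[0],e[0]],14)), "plate top px", r(onz(c,[[252.5,198.5],[254,207]],56)))
# bay lips (brass) minarearects
hsv=cv2.cvtColor(c["frame"],cv2.COLOR_RGB2HSV); m=((hsv[...,0]>18)&(hsv[...,0]<32)&(hsv[...,1]>90)&(hsv[...,2]>140)).astype(np.uint8); m[:85]=0;m[135:]=0;m[:,:195]=0;m[:,255:]=0
for k in sorted(cv2.findContours(m,0,1)[0],key=cv2.contourArea)[-2:]:
    b=cv2.boxPoints(cv2.minAreaRect(k)); print("lip",r(b),r(onz(c,b,26)))
E
python3 m.py
```

```text
pad [435.23584366 141.84712791] (24.11602783203125, 24.759178161621094) [393.35042572 332.86409378] (30.771503448486328, 30.972557067871094) [600.4, -300.8, 94.7] 2.0
pad@104 [[596.1, -296.9, 104.0]] [[597.4, -306.0, 104.0]]
can cap [324.97509956 138.92211246] (14.040170669555664, 14.69936752319336) [352.74229908 239.42550182] (12.69000244140625, 15.552085876464844) [612.6, -37.5, 86.5] 2.7 [[609.3, -36.6, 92.0]] [[611.6, -42.4, 92.0]]
foot top corners L-back,L-front,R-front [[689.7, -246.2, 28.0], [545.1, -227.9, 28.0], [526.0, -337.9, 28.0]]
foot side FL, FR [[548.9, -235.8, 28.0], [528.1, -348.5, 28.0]]
tray ell ((244.14251708984375, 170.89305114746094), (34.139442443847656, 54.544456481933594), 164.77951049804688)
rect ((244.32354736328125, 171.79412841796875), (54.57051086425781, 33.22737503051758), 75.96376037597656)
tray ctr [[553.3, 158.8, 14.0], [555.7, 159.2, 14.0]] plate top px [[475.9, 136.6, 56.0], [455.3, 133.2, 56.0]]
lip [[238.3000030517578, 93.19999694824219], [241.5, 92.80000305175781], [244.89999389648438, 121.9000015258789], [241.6999969482422, 122.30000305175781]] [[760.1, 173.6, 26.0], [761.0, 165.2, 26.0], [681.0, 156.3, 26.0], [680.1, 164.6, 26.0]]
lip [[204.5, 97.0], [208.5, 96.69999694824219], [211.39999389648438, 125.9000015258789], [207.39999389648438, 126.30000305175781]] [[751.3, 260.5, 26.0], [752.1, 250.3, 26.0], [671.9, 241.3, 26.0], [671.1, 251.4, 26.0]]
```

arm_command --pt "-38 -28 -2 0 1" --pt "-77 -56 -5 0 1" --pt "-115 -84 -7 0 1" --pt "-154 -112 -10 0 1" --pt "-192 -140 -12 0 1"

```text
t: 0.7
eef_pos: [368.9, 367.8, 226.8]
tcp_rot: [3.141, 0.0, 2.735]
ft_force: [1.0, -0.3, 0.2]
opening: 0.999
grip_force: 0.0
```

arm_command --pt "-38 -28 -2 0 1" --pt "-77 -56 -5 0 1" --pt "-115 -84 -7 0 1" --pt "-154 -112 -10 0 1" --pt "-192 -140 -12 0 1"

```text
t: 1.2
eef_pos: [489.9, 163.1, 238.9]
tcp_rot: [3.141, 0.0, 2.735]
ft_force: [0.2, 1.0, -0.1]
opening: 0.999
grip_force: 0.0
```

arm_command --pt "-38 -28 -2 8 1" --pt "-77 -56 -5 16 1" --pt "-115 -84 -7 24 1" --pt "-154 -112 -10 32 1" --pt "-192 -140 -12 40 1"

```text
t: 1.7
eef_pos: [610.8, -41.6, 250.8]
tcp_rot: [3.141, -0.0, 2.031]
ft_force: [-0.1, 1.2, 0.3]
opening: 0.997
grip_force: 0.0
```

arm_command --pt "0 0 0 8 1" --pt "0 0 0 16 1" --pt "0 0 0 24 1" --pt "0 0 0 32 1" --pt "0 0 0 35 1"

```text
t: 2.2
eef_pos: [610.0, -39.7, 250.4]
tcp_rot: [-3.141, -0.0, 1.42]
ft_force: [0.2, -0.2, -0.1]
opening: 1.0
grip_force: 0.0
```

```bash
python3 - <<'E'
from h import *
c,s=shot("wrist"); np.savez("w1.npz",c=c,s=s)
print(s["t"],s["eef_pos"],s["tcp_rot"],s["joints"]); print(np.round(c["hand_eye"],3).tolist(),c["vertical_fov"],c["cx"],c["cy"],c["k1"])
cv2.imwrite("pics/w1.png",crop(c,0,0,560,420,1.4))
E
```

```text
2.2 [610.00425792 -39.66760558 250.41378191] [-3.14118229e+00 -1.04368048e-04  1.42049736e+00] [-1.72993739e-01  4.38907551e-01  1.54813994e+00  1.03881918e-04
  1.15495779e+00 -2.27367797e-02]
[[0.001, -0.965, -0.264, 75.074], [1.0, 0.001, 0.001, -1.315], [-0.0, -0.264, 0.965, -170.07], [0.0, 0.0, 0.0, 1.0]] 58.25344169210963 285.1870062893603 209.08322645560455 -0.08937941418252132
```

View pics/w1.png

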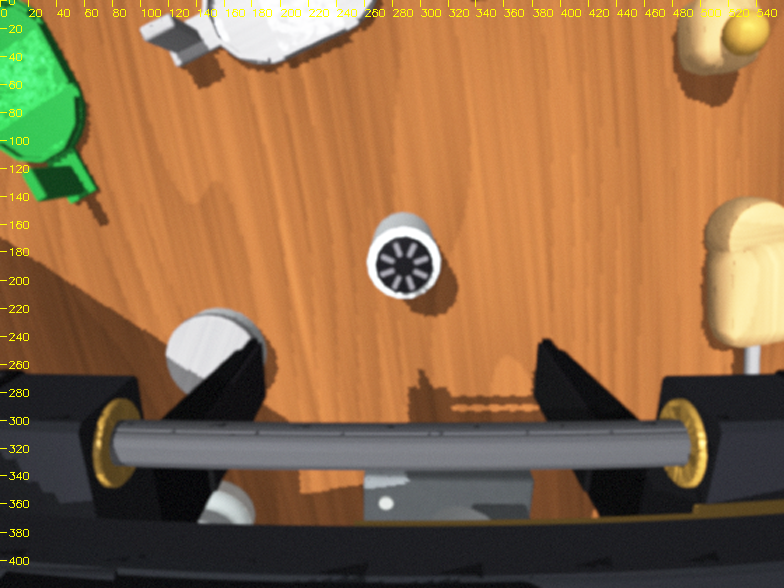

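The wrist view shows the can's cap at about (287,187) between the fingers. The tin is at (157,250), clear of the can, and the tray's edge shows at the top.

```bash
python3 - <<'E'
from h import *
z=np.load("w1.npz",allow_pickle=True); c,s=z["c"].item(),z["s"].item()
g=c["frame"][150:225,250:325]
for nm,m,zz in [("cap",g.max(2)<95,92),("rim",g.min(2)>190,84)]:
    k=max(cv2.findContours(m.astype(np.uint8),0,1)[0],key=cv2.contourArea); e=cv2.fitEllipse(cv2.convexHull(k)); p=np.array(e[0])+[250,150]
    print(nm,p,e[1],np.round(onz(c,[p],zz,s),1))
E
```

```text
cap [288.49178696 188.93371964] (38.59341812133789, 39.35590362548828) [[612.3 -36.1  92. ]]
rim [287.50226212 183.96492767] (51.010826110839844, 59.7355842590332) [[611.9 -33.1  84. ]]
```

arm_command --pt "3 1.5 40 0 1" --pt "3 1.5 80 0 1" --pt "3 1.5 120 0 1" --pt "3 1.5 150 0 1" --pt "3 1.5 150 0 1"

```text
t: 2.75
eef_pos: [610.1, -36.6, 96.9]
tcp_rot: [-3.135, -0.0, 1.427]
ft_force: [-0.0, -0.1, 0.4]
opening: 0.997
grip_force: 0.0
```

arm_command --pt "0 0 20 0 1" --pt "0 0 40 0 1" --pt "0 0 59 0 1" --pt "0 0 59 0 1" --pt "0 0 59 0 0"

```text
t: 3.25
eef_pos: [612.7, -36.9, 43.1]
tcp_rot: [3.14, -0.0, 1.426]
ft_force: [0.2, 0.7, 0.3]
opening: 0.954
grip_force: 0.0
```

arm_command --pt "0 0 0 0 0" --pt "0 0 0 0 0" --pt "0 0 0 0 0" --pt "0 0 0 0 0" --pt "0 0 0 0 0"

```text
t: 3.75
eef_pos: [612.1, -36.8, 41.8]
tcp_rot: [3.141, -0.0, 1.426]
ft_force: [-0.5, -0.6, 0.2]
opening: 0.555
grip_force: 0.0
```

arm_command --pt "0 0 0 0 0" --pt "0 0 0 0 0" --pt "0 0 0 0 0"

```text
t: 4.05
eef_pos: [612.2, -36.9, 41.8]
tcp_rot: [3.141, -0.0, 1.426]
ft_force: [1.2, -0.3, 1.9]
opening: 0.502
grip_force: 30.0
```

arm_command --pt "0 0 -10 0 0" --pt "0 0 -25 0 0" --pt "0 0 -50 0 0" --pt "0 0 -80 0 0" --pt "0 0 -110 0 0"

```text
t: 4.55
eef_pos: [611.7, -36.8, 153.7]
tcp_rot: [-3.141, -0.0, 1.426]
ft_force: [0.2, 0.0, -2.8]
opening: 0.499
grip_force: 30.0
```

arm_command --pt "0 0 0 0 0" --pt "0 0 0 0 0"

```text
t: 4.75
eef_pos: [611.8, -36.8, 152.3]
tcp_rot: [3.141, -0.0, 1.426]
ft_force: [-0.0, 1.0, -3.7]
opening: 0.5
grip_force: 30.0
```

arm_command --pt "-40 8 0 0 0" --pt "-80 17 0 0 0" --pt "-120 25 0 0 0" --pt "-157 33 0 0 0" --pt "-157 33 0 0 0"

```text
t: 5.25
eef_pos: [621.3, -201.1, 149.7]
tcp_rot: [-3.14, 0.0, 1.422]
ft_force: [-0.3, -0.1, -2.9]
opening: 0.502
grip_force: 30.0
```

arm_command --pt "0 0 35 0 0" --pt "0 0 70 0 0" --pt "0 0 95 0 0" --pt "0 0 95 0 0" --pt "0 0 95 0 0"

```text
t: 5.75
eef_pos: [621.8, -196.4, 56.3]
tcp_rot: [-3.14, -0.001, 1.426]
ft_force: [0.3, -0.5, -2.5]
opening: 0.506
grip_force: 30.0
```

arm_command --pt "-4 0 0 0 0" --pt "-8 0 0 0 0" --pt "-8 0 0 0 0" --pt "-8 0 0 0 0"

```text
t: 6.15
eef_pos: [620.9, -205.2, 57.3]
tcp_rot: [3.141, 0.0, 1.425]
ft_force: [0.3, -0.2, -3.1]
opening: 0.501
grip_force: 30.0
```

arm_command --pt "-2 0 0 0 0" --pt "-4 0 0 0 0" --pt "-4 0 0 0 0"

```text
t: 6.45
eef_pos: [620.2, -209.1, 56.6]
tcp_rot: [3.142, -0.0, 1.426]
ft_force: [-0.2, 0.9, -2.1]
opening: 0.502
grip_force: 30.0
```

arm_command --pt "-2 0 0 0 0" --pt "-4 0 0 0 0" --pt "-4 0 0 0 0"

```text
t: 6.75
eef_pos: [619.6, -213.1, 56.6]
tcp_rot: [3.142, -0.0, 1.426]
ft_force: [0.6, -0.1, -2.7]
opening: 0.498
grip_force: 30.0
```

arm_command --pt "-2 0 0 0 0" --pt "-4 0 0 0 0" --pt "-4 0 0 0 0"

```text
t: 7.05
eef_pos: [619.1, -217.0, 56.6]
tcp_rot: [3.142, -0.0, 1.426]
ft_force: [-0.4, 0.6, -2.7]
opening: 0.5
grip_force: 30.0
```

arm_command --pt "-2 0 0 0 0" --pt "-4 0 0 0 0" --pt "-4 0 0 0 0"

```text
t: 7.35
eef_pos: [618.8, -219.5, 57.0]
tcp_rot: [3.141, -0.002, 1.425]
ft_force: [2.2, 8.8, 0.6]
opening: 0.502
grip_force: 30.0
```

arm_command --pt "-2 0 0 0 0" --pt "-4 0 0 0 0" --pt "-4 0 0 0 0"

```text
t: 7.65
eef_pos: [618.4, -223.1, 57.3]
tcp_rot: [3.141, -0.002, 1.426]
ft_force: [1.9, 10.7, 4.1]
opening: 0.503
grip_force: 30.0
```

arm_command --pt "-2 0 0 0 0" --pt "-4 0 0 0 0" --pt "-6 0 0 0 0" --pt "-8 0 0 0 0" --pt "-8 0 0 0 0"

```text
t: 8.15
eef_pos: [617.4, -231.1, 57.6]
tcp_rot: [3.141, -0.002, 1.425]
ft_force: [1.9, 10.2, 6.4]
opening: 0.502
grip_force: 30.0
```

arm_command --pt "-2 0 0 0 0" --pt "-4 0 0 0 0" --pt "-6 0 0 0 0" --pt "-8 0 0 0 0" --pt "-8 0 0 0 0"

```text
t: 8.65
eef_pos: [616.2, -239.6, 57.5]
tcp_rot: [3.14, -0.001, 1.426]
ft_force: [2.3, 7.2, 5.1]
opening: 0.502
grip_force: 30.0
```

```bash
python3 - <<'E'
from h import *
d,s=shot("side"); c,_=shot("top"); w,_=shot("wrist"); print(s["eef_pos"],s["ft_force"]); np.savez("tilt.npz",d=d,c=c,w=w,s=s)
a=crop(d,290,180,430,380,2.8)
b=crop(w,180,90,400,420,1.69)[:a.shape[0]]
b=cv2.copyMakeBorder(b,0,a.shape[0]-b.shape[0],0,0,0)
print(a.shape,b.shape); cv2.imwrite("pics/tilt.png",np.hstack([a,b])[:, :800])
E
```

```text
[ 616.23782133 -239.60194467   57.50783359] [2.33394721 7.21735808 5.10582436]
(560, 392, 3) (560, 372, 3)
```

View pics/tilt.png

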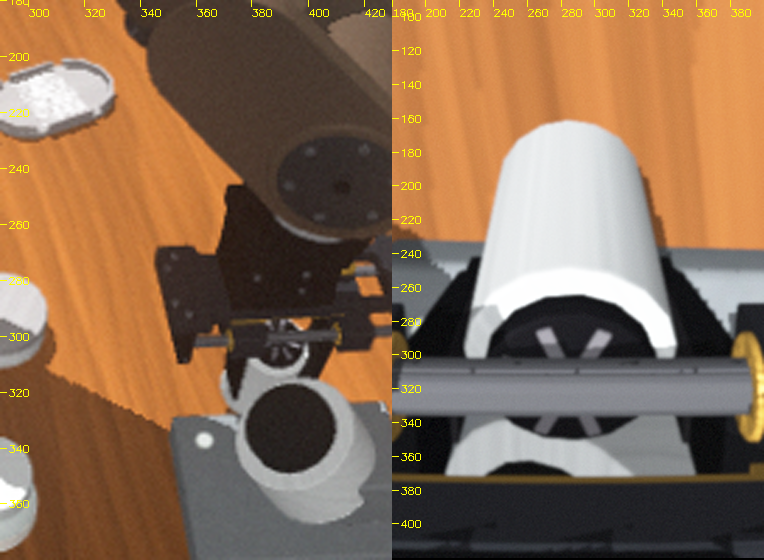

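The can is pivoting about the finger axis. In the wrist view (right) its base edge is at about (284,161) and the top rim edge at about (284,248). I'll work out the tilt from those rows.

```bash
cat > tilt.py <<'E'
from h import *
def rows(w,th,h=60,up=84):
    s,c=np.sin(th),np.cos(th); a=np.array([s,0,c]); v=np.array([c,0,-s]); p=np.array([0,0,-19.])
    k,dd=K(w); T=np.linalg.inv(np.array(w["hand_eye"])); P=np.array([p+h*a+24*v,p-(up-h)*a+24*v])
    return cv2.projectPoints(P.reshape(-1,1,3),cv2.Rodrigues(T[:3,:3])[0],T[:3,3],k,dd)[0].reshape(-1,2)
E
python3 - <<'E'
from tilt import *
w=np.load("tilt.npz",allow_pickle=True)["w"].item()
for h in (58,60,62):
  for t in (22,25,28,31,34): print(h,t,np.round(rows(w,np.radians(t),h),1).tolist())
g=w["frame"][140:300,285].astype(int); print([(140+i,*g[i]) for i in list(range(14,28,2))+list(range(98,126,3))])
E
```

```text
58 22 [[287.5, 167.7], [288.7, 293.3]]
58 25 [[287.5, 164.0], [288.7, 298.6]]
58 28 [[287.6, 160.6], [288.7, 303.9]]
58 31 [[287.6, 157.2], [288.7, 309.1]]
58 34 [[287.7, 154.1], [288.7, 314.2]]
60 22 [[287.5, 165.8], [288.7, 288.8]]
60 25 [[287.5, 161.9], [288.7, 293.9]]
60 28 [[287.6, 158.2], [288.7, 299.0]]
60 31 [[287.6, 154.8], [288.7, 304.0]]
60 34 [[287.7, 151.5], [288.7, 308.9]]
62 22 [[287.5, 163.8], [288.6, 284.5]]
62 25 [[287.5, 159.8], [288.6, 289.4]]
62 28 [[287.6, 156.0], [288.6, 294.2]]
62 31 [[287.6, 152.3], [288.6, 299.0]]
62 34 [[287.6, 148.8], [288.6, 303.8]]
[(154, np.int64(215), np.int64(137), np.int64(76)), (156, np.int64(214), np.int64(135), np.int64(75)), (158, np.int64(213), np.int64(138), np.int64(75)), (160, np.int64(215), np.int64(157), np.int64(116)), (162, np.int64(230), np.int64(229), np.int64(229)), (164, np.int64(231), np.int64(234), np.int64(235)), (166, np.int64(231), np.int64(234), np.int64(236)), (238, np.int64(230), np.int64(232), np.int64(233)), (241, np.int64(229), np.int64(232), np.int64(233)), (244, np.int64(230), np.int64(232), np.int64(234)), (247, np.int64(237), np.int64(239), np.int64(240)), (250, np.int64(254), np.int64(254), np.int64(254)), (253, np.int64(254), np.int64(254), np.int64(254)), (256, np.int64(253), np.int64(254), np.int64(254)), (259, np.int64(253), np.int64(254), np.int64(254)), (262, np.int64(254), np.int64(255), np.int64(255)), (265, np.int64(63), np.int64(67), np.int64(69))]
```

```bash
cat >> tilt.py <<'E'
from scipy.optimize import least_squares
def pts(w,th,h,x0=0,zr=((0,24),(84,24),(84,19),(92,-19))):
    s,c=np.sin(th),np.cos(th); a=np.array([s,0,c]); v=np.array([c,0,-s]); p=np.array([x0,0,-19.])
    k,dd=K(w); T=np.linalg.inv(np.array(w["hand_eye"])); P=np.array([p+(h-z)*a+r*v for z,r in zr])
    return cv2.projectPoints(P.reshape(-1,1,3),cv2.Rodrigues(T[:3,:3])[0],T[:3,3],k,dd)[0].reshape(-1,2)[:,1]
def solve(w,obs,x0=0):
    r=least_squares(lambda q:pts(w,q[0],q[1],x0)-obs,[.45,60]); return np.degrees(r.x[0]),r.x[1],r.fun
E
python3 - <<'E'
from tilt import *
w=np.load("tilt.npz",allow_pickle=True)["w"].item()
for x0 in (-4,0,4): print(x0,solve(w,np.array([161,248,264,349.]),x0))
f=w["frame"]
for r in (200,240): 
    g=f[r].astype(int); sat=g.max(1)-g.min(1); k=np.where((sat<40)&(g.max(1)>120))[0]; k=k[(k>200)&(k<370)]; print(r,k.min(),k.max())
z=np.load("w1.npz",allow_pickle=True)["c"].item(); print(np.round(pts(z,0,-140+0,0),1))
E
```

```text
-4 (np.float64(16.36731986164503), np.float64(79.81507339339923), array([ 4.16484684,  6.62325272,  0.27456006, -7.62265381]))
0 (np.float64(15.44915022588834), np.float64(74.21513547243183), array([ 3.00605819,  5.12538348, -0.69884244, -4.87755514]))
4 (np.float64(14.63561918284019), np.float64(68.46880637708577), array([ 1.4507651 ,  3.49570642, -1.76091656, -1.93007427]))
200 243 328
240 204 354
[ 694.1 -186.  -210.9 -270. ]
```

```bash
cat > fit.py <<'E'
from h import *
from scipy.optimize import least_squares
def model(w,q):
    th,h,x0=q; s,c=np.sin(th),np.cos(th); a=np.array([s,0,c]); v=np.array([c,0,-s]); p=np.array([x0,0,-19.]); y=np.array([0,1,0])
    k,dd=K(w); T=np.linalg.inv(np.array(w["hand_eye"]))
    def pr(P): return cv2.projectPoints(np.array(P).reshape(-1,1,3),cv2.Rodrigues(T[:3,:3])[0],T[:3,3],k,dd)[0].reshape(-1,2)
    A=pr([p+(h-z)*a+r*v for z,r in ((0,24),(84,24),(84,19),(92,-19))])[:,1]
    t=np.linspace(0,2*np.pi,60)
    W=[np.ptp(pr([p+(h-z)*a+r*(np.cos(u)*v+np.sin(u)*y) for u in t])[:,0]) for z,r in ((92,19),(84,24))]
    return np.r_[A,W]
def solve(w,obs,m):
    m=np.array(m,bool); r=least_squares(lambda q:(model(w,q)-obs)[m],[.4,65,0]); return np.round([np.degrees(r.x[0]),*r.x[1:]],1),np.round(r.fun,1)
E
python3 - <<'E'
from fit import *
w=np.load("tilt.npz",allow_pickle=True)["w"].item(); f=w["frame"]
for c in (240,250,286): print("col",c,[(i,int(f[i,c].max())) for i in range(240,300,4)])
for r in (286,292,298): 
    g=f[r].astype(int).max(1); print(r,"bright",[i for i in range(200,370) if (g[i]>150)!=(g[i-1]>150)])
for q in ((.4,60,0),(.47,60,0),(.4,60,8)): print(q,np.round(model(w,q),1))
o=np.array([161,248,264,349,97,124.])
print(solve(w,o,[1]*6),solve(w,o,[1,1,1,0,0,1]),solve(w,o,[1,1,1,0,0,0]))
E
```

```text
col 240 [(240, 230), (244, 231), (248, 234), (252, 234), (256, 236), (260, 239), (264, 254), (268, 255), (272, 205), (276, 204), (280, 202), (284, 177), (288, 25), (292, 16), (296, 29)]
col 250 [(240, 236), (244, 235), (248, 236), (252, 236), (256, 244), (260, 255), (264, 254), (268, 254), (272, 255), (276, 93), (280, 28), (284, 34), (288, 47), (292, 39), (296, 27)]
col 286 [(240, 234), (244, 232), (248, 246), (252, 254), (256, 254), (260, 254), (264, 159), (268, 24), (272, 29), (276, 31), (280, 38), (284, 37), (288, 36), (292, 36), (296, 38)]
286 bright [225, 240, 267, 274, 302, 304, 331, 347]
292 bright [224, 237, 269, 276, 298, 307, 333, 348]
298 bright [224, 236, 337, 347]
(0.4, 60, 0) [164.6 290.4 299.4 372.9 101.  122.5]
(0.47, 60, 0) [159.5 297.2 305.2 372.3  99.9 121.7]
(0.4, 60, 8) [149.3 269.5 279.2 356.6 102.8 124.7]
(array([14.4, 65.8,  5.9]), array([ 0.3,  2.7, -2.3, -0.7,  3.8, -2.4])) (array([13.9, 62.7,  7.7]), array([ 0.1,  2.3, -2.4,  0.3])) (array([ 8. , 30.4, 22.1]), array([-0.,  0., -0.]))
```

The fit gives about 14° of tilt, with the can also slid about 7 mm sideways on the pads. I'll finish the tilt differently, by pressing the rear edge of the base down on the foot's front edge, where the push acts along the can's axis. First I retreat, lift, turn 90° and move to the dock's front.

arm_command --pt "8 0 0 0 0" --pt "25 0 -10 0 0" --pt "25 0 -50 0 0" --pt "25 0 -90 0 0" --pt "25 0 -125 0 0"

```text
t: 9.3
eef_pos: [619.4, -214.5, 184.1]
tcp_rot: [3.141, 0.0, 1.427]
ft_force: [0.5, -0.5, -3.3]
opening: 0.5
grip_force: 30.0
```

arm_command --pt "-17 -26 0 0 0" --pt "-34 -52 0 0 0" --pt "-51 -78 0 0 0" --pt "-68 -104 0 0 0" --pt "-84 -129 0 0 0"

```text
t: 9.8
eef_pos: [478.4, -279.6, 182.2]
tcp_rot: [3.141, 0.0, 1.426]
ft_force: [-0.4, -0.5, -2.7]
opening: 0.497
grip_force: 30.0
```

arm_command --pt "0 0 0 8.5 0" --pt "0 0 0 17 0" --pt "0 0 0 25.5 0" --pt "0 0 0 34 0" --pt "0 0 0 42.5 0"

```text
t: 10.3
eef_pos: [479.6, -279.3, 182.2]
tcp_rot: [3.141, -0.0, 0.678]
ft_force: [-0.3, 0.2, -3.0]
opening: 0.504
grip_force: 30.0
```

arm_command --pt "0 0 0 8.5 0" --pt "0 0 0 17 0" --pt "0 0 0 25.5 0" --pt "0 0 0 34 0" --pt "0 0 0 42.5 0"

```text
t: 10.8
eef_pos: [479.6, -279.2, 182.1]
tcp_rot: [3.142, -0.0, -0.063]
ft_force: [-0.2, -0.1, -3.2]
opening: 0.501
grip_force: 30.0
```

arm_command --pt "0 0 0 5 0" --pt "0 0 0 5 0"

```text
t: 11.0
eef_pos: [479.6, -279.4, 182.1]
tcp_rot: [3.142, -0.0, -0.146]
ft_force: [-0.2, 0.3, -3.4]
opening: 0.501
grip_force: 30.0
```

```bash
python3 - <<'E'
from h import *
d,s=shot("side"); w,_=shot("wrist"); print(s["t"],s["eef_pos"],s["tcp_rot"],s["ft_force"]); np.savez("tilt2.npz",d=d,w=w,s=s)
p=proj(d,[s["eef_pos"]])[0]; print(p)
x,y=map(int,p); a=crop(d,x-60,y-70,x+60,y+60,3.2); b=crop(w,60,0,560,420,1.0)
h=max(a.shape[0],b.shape[0]); pad=lambda i:cv2.copyMakeBorder(i,0,h-i.shape[0],0,0,0)
cv2.imwrite("pics/tilt2.png",np.hstack([pad(a),pad(b)])[:,:]); print(a.shape,b.shape)
z=np.load("cam.npz",allow_pickle=True); c=z["top"].item(); print("jar,tin top",np.round(onz(c,[[422,227]],55),0),np.round(onz(c,[[353,212]],28),0))
E
```

```text
11.0 [ 479.61793744 -279.37440611  182.08420039] [ 3.14154736e+00 -1.67467646e-04 -1.45587600e-01] [-0.20878206  0.2568119  -3.43831909]
[332.35665998 307.06438264]
(416, 384, 3) (420, 500, 3)
jar,tin top [[ 401. -265.   55.]] [[ 445. -106.   28.]]
```

```bash
python3 - <<'E'
import cv2; i=cv2.imread("pics/tilt2.png"); cv2.imwrite("pics/tilt2b.png",i[:, :800] if i.shape[1]<=800 else cv2.resize(i,(800,int(i.shape[0]*800/i.shape[1]))))
E
```

```text
(no output)
```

View pics/tilt2b.png

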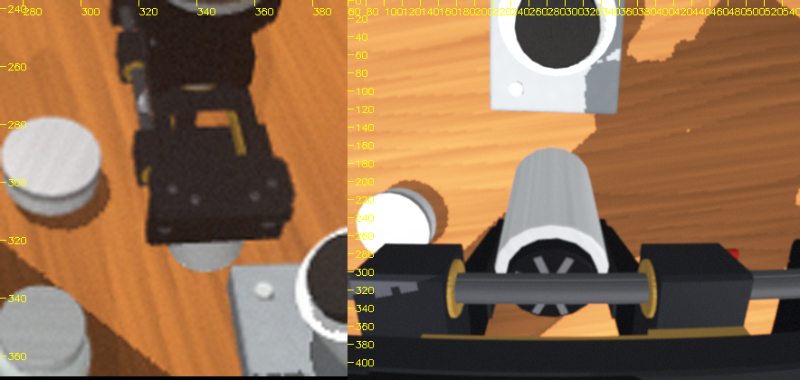

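The wrist view shows the dock's front foot edge from about (217,120) to (357,125), with the black pad cut by the top border. The can is tilted with its base toward the dock, as before. The side view is mostly hidden by the gripper.

```bash
python3 - <<'E'
from fit import *
z=np.load("tilt2.npz",allow_pickle=True); w,s=z["w"].item(),z["s"].item()
print("front corners z28",np.round(onz(w,[[217.5,120.4],[356.7,124.9]],28,s),1).tolist())
f=w["frame"].astype(int)
for c in (240,270,300,330): 
    g=f[100:135,c]; sat=g.max(1)-g.min(1); print(c,[100+i for i in range(1,35) if (sat[i]>50)!=(sat[i-1]>50)])
for r in (70,90,105): 
    g=f[r]; sat=g.max(1)-g.min(1); print(r,[i for i in range(190,380) if (sat[i]>50)!=(sat[i-1]>50)])
print([(i,int(f[i,285].max()),int(f[i,285].max()-f[i,285].min())) for i in list(range(156,172,2))+list(range(236,276,3))])
E
```

```text
front corners z28 [[549.3, -230.9, 28.0], [528.6, -346.8, 28.0]]
240 [123]
270 [124]
300 [125]
330 [125]
70 [217, 362]
90 [217, 361]
105 [217, 360]
[(156, 240, 145), (158, 243, 141), (160, 245, 141), (162, 233, 93), (164, 172, 2), (166, 171, 6), (168, 172, 5), (170, 171, 4), (236, 170, 5), (239, 170, 4), (242, 174, 6), (245, 170, 5), (248, 195, 6), (251, 233, 4), (254, 232, 4), (257, 233, 4), (260, 234, 4), (263, 169, 6), (266, 22, 4), (269, 22, 4), (272, 20, 5), (275, 30, 2)]
```

```bash
python3 - <<'E'
from fit import *
z=np.load("tilt2.npz",allow_pickle=True); w,s=z["w"].item(),z["s"].item()
P=onz(w,[[217,122],[360.5,125.8],[240,122.7],[330,125],[217,60],[217,110],[362.2,60],[360.2,110]],28,s); print(np.round(P,1).tolist())
print("yaw front",np.degrees(np.arctan2(-(P[2]-P[3])[0],(P[2]-P[3])[1])),"L",np.degrees(np.arctan2(*(P[4]-P[5])[1::-1])),"R",np.degrees(np.arctan2(*(P[6]-P[7])[1::-1])))
print(solve(w,np.array([162.5,248,264,349,97,124.]),[1,1,1,0,1,1]))
f=w["frame"].astype(int).max(2); y,x=np.where(f[:72,190:350]<60); print(x.min()+190,x.max()+190,y.min(),y.max())
k=cv2.findContours((f[:75,190:350]<60).astype(np.uint8),0,1)[0]; k=max(k,key=cv2.contourArea); k=k[k[:,0,1]>2]; e=cv2.fitEllipse(k); print(e, np.round(onz(w,[np.array(e[0])+[190,0]],104,s),1))
E
```

```text
[[548.0, -230.2, 28.0], [527.4, -349.9, 28.0], [544.5, -249.4, 28.0], [531.6, -324.3, 28.0], [597.3, -239.3, 28.0], [557.8, -232.0, 28.0], [580.2, -356.8, 28.0], [540.5, -351.0, 28.0]]
yaw front -9.73917231160675 L -10.414335267926075 R -8.32573757848817
(array([13.8, 66.1,  3.6]), array([ 0. ,  2.5, -2.5,  3.5, -2.8]))
246 337 0 71
((101.69256591796875, 26.488021850585938), (90.7925796508789, 94.50031280517578), 5.000086784362793) [[ 599.4 -300.1  104. ]]
```

arm_command --pt "10 1 30 1.2 0" --pt "21 1.3 60 1.2 0" --pt "21 1.3 90 1.2 0" --pt "21 1.3 108 1.2 0" --pt "21 1.3 108 1.2 0"

```text
t: 11.6
eef_pos: [499.2, -283.6, 71.5]
tcp_rot: [-3.14, 0.004, -0.164]
ft_force: [-0.8, 0.1, -2.6]
opening: 0.499
grip_force: 30.0
```

arm_command --pt "0 0 2 0 0" --pt "0 0 4 0 0" --pt "0 0 4 0 0"

```text
t: 11.9
eef_pos: [500.4, -284.7, 70.5]
tcp_rot: [3.141, -0.001, -0.165]
ft_force: [-0.1, 0.5, -2.2]
opening: 0.5
grip_force: 30.0
```

arm_command --pt "0 0 2 0 0" --pt "0 0 4 0 0" --pt "0 0 4 0 0"

```text
t: 12.2
eef_pos: [500.0, -284.5, 65.6]
tcp_rot: [-3.141, 0.0, -0.166]
ft_force: [0.4, -0.4, -3.2]
opening: 0.502
grip_force: 30.0
```

arm_command --pt "0 0 2 0 0" --pt "0 0 3 0 0" --pt "0 0 3 0 0"

```text
t: 12.5
eef_pos: [500.1, -284.6, 62.8]
tcp_rot: [-3.142, -0.0, -0.166]
ft_force: [-1.3, 0.1, 0.1]
opening: 0.501
grip_force: 30.0
```

arm_command --pt "-0.5 0 2 0 0" --pt "-1.5 0 3 0 0" --pt "-1.5 0 3 0 0"

```text
t: 12.8
eef_pos: [498.7, -284.5, 61.1]
tcp_rot: [3.141, -0.001, -0.166]
ft_force: [-5.7, 3.0, 17.0]
opening: 0.499
grip_force: 30.0
```

arm_command --pt "-1 0 1.5 0 0" --pt "-2 0 3 0 0" --pt "-2 0 3 0 0"

```text
t: 13.1
eef_pos: [496.4, -284.0, 58.2]
tcp_rot: [3.141, -0.001, -0.166]
ft_force: [-8.6, 2.4, 19.7]
opening: 0.503
grip_force: 30.0
```

arm_command --pt "-1 0 1.5 0 0" --pt "-2 0 3 0 0" --pt "-3 0 4.5 0 0" --pt "-4 0 6 0 0" --pt "-4 0 6 0 0"

```text
t: 13.6
eef_pos: [492.1, -283.2, 51.8]
tcp_rot: [3.142, 0.0, -0.166]
ft_force: [-8.3, 3.0, 16.5]
opening: 0.501
grip_force: 30.0
```

```bash
cat > chk.py <<'E'
from fit import *
def edges(w,c=286):
    f=w["frame"].astype(int); g=f[:,c]; sat=g.max(1)-g.min(1); v=g.max(1)
    base=next(i for i in range(100,230) if (sat[i:i+8]<30).all() and (v[i:i+8]>110).all())
    cap=next(i for i in range(base+40,330) if v[i]<80); rim=base+30+int(np.argmax(np.diff(v[base+30:cap-3])))+1
    return base,rim,cap
if __name__=="__main__":
    w,s=shot("wrist"); d,_=shot("side"); np.savez("chk.npz",w=w,s=s,d=d); print(s["t"],np.round(s["eef_pos"],1),np.round(s["ft_force"],1)); b,r,c=edges(w); print(b,r,c)
    f=w["frame"].max(2).astype(int)
    for row in (285,291,297): 
        g=f[row]; print(row,[i for i in range(200,375) if (g[i]>140)!=(g[i-1]>140)])
    for W in (122,124,126): print(solve(w,np.array([b,r,c,0,0,W]),[1,1,1,0,0,1]))
E
python3 chk.py
```

```text
13.6 [ 492.1 -283.2   51.8] [-8.3  3.  16.5]
100 274 288
285 [227, 346]
291 [226, 262, 311, 347]
297 [225, 249, 322, 348]
(array([44.3, 58.6, 17.8]), array([ 0.4,  4.3, -4.8,  0.7]))
(array([43.4, 56. , 20. ]), array([ 0.4,  4.2, -4.6,  0.7]))
(array([42.5, 53.5, 22.1]), array([ 0.4,  4. , -4.5,  0.7]))
```

arm_command --pt "-3 0 -10 0 0" --pt "-10 0 -40 0 0" --pt "-20 0 -80 0 0" --pt "-20 0 -120 0 0" --pt "-20 0 -120 0 0"

```text
t: 14.2
eef_pos: [474.4, -281.2, 175.6]
tcp_rot: [3.138, -0.008, -0.166]
ft_force: [1.2, 0.5, -2.7]
opening: 0.503
grip_force: 30.0
```

```bash
python3 chk.py; python3 - <<'E'
from h import *
z=np.load("chk.npz",allow_pickle=True); w,d,s=z["w"].item(),z["d"].item(),z["s"].item()
f=w["frame"].astype(int)
print([(i,int(f[i,286].max()),int(f[i,286].max()-f[i,286].min())) for i in range(110,180,4)])
p=proj(d,[s["eef_pos"]])[0]; print(p)
a=crop(w,190,60,400,360,1.9); x,y=map(int,p); b=crop(d,x-45,y-60,x+75,y+70,3.3)
h=max(a.shape[0],b.shape[0]); pad=lambda i:cv2.copyMakeBorder(i,0,h-i.shape[0],0,0,0); i=np.hstack([pad(b),pad(a)]); print(i.shape); cv2.imwrite("pics/c8.png",i)
E
```

```text
14.2 [ 474.4 -281.2  175.6] [ 1.2  0.5 -2.7]
100 273 288
285 [227, 346]
291 [226, 259, 313, 347]
297 [225, 248, 323, 348]
(array([44.1, 58.6, 17.9]), array([ 0.5,  4.8, -5.3,  0.8]))
(array([43.2, 56. , 20.1]), array([ 0.5,  4.6, -5.1,  0.8]))
(array([42.3, 53.5, 22.2]), array([ 0.4,  4.5, -4.9,  0.7]))
[(110, 241, 7), (114, 240, 7), (118, 223, 13), (122, 244, 140), (126, 241, 143), (130, 239, 141), (134, 240, 143), (138, 239, 144), (142, 243, 144), (146, 246, 140), (150, 235, 124), (154, 177, 8), (158, 177, 6), (162, 179, 8), (166, 177, 7), (170, 177, 6), (174, 179, 5), (178, 176, 6)]
[329.46409172 310.67113005]
(570, 795, 3)
```

View pics/c8.png

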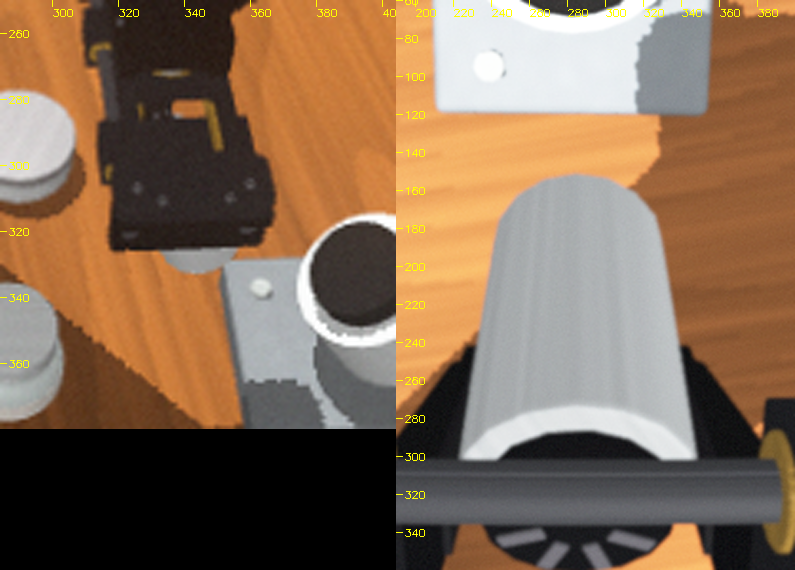

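The wrist view shows the can more tilted: base edge at row 152, rim at 273, cap edge at 288 and the cap's far edge at about 355.

```bash
python3 - <<'E'
from fit import *
z=np.load("chk.npz",allow_pickle=True); w=z["w"].item()
f=w["frame"].astype(int).max(2); print([(i,int(f[i,286])) for i in range(338,372,3)])
o=np.array([151.5,273,288,355,97,123.])
for m in ([1,1,1,0,0,1],[1,1,1,1,0,1],[1,1,1,1,0,0],[1,1,0,1,0,1]): print(solve(w,o,m))
for q in ((.4,60,0),(.47,60,0),(.47,60,4),(.52,60,4),(.4,55,4)): print(q,np.round(model(w,q),1))
E
```

```text
[(338, 26), (341, 30), (344, 31), (347, 33), (350, 29), (353, 30), (356, 29), (359, 27), (362, 157), (365, 239), (368, 245), (371, 231)]
(array([23.8, 60.6,  3.9]), array([ 0.2,  2.8, -3. ,  0.4]))
(array([24.7, 63. ,  2.5]), array([-0.8,  2.4, -3.7,  2. , -1.6]))
(array([25.2, 65.6,  0.3]), array([ 0. ,  2.9, -3.4,  0.4]))
(array([23.7, 62.8,  3.2]), array([-0.6, -0.6,  1.1, -1.1]))
(0.4, 60, 0) [160.8 285.6 294.7 368.9 101.3 122.9]
(0.47, 60, 0) [155.8 292.4 300.5 368.4 100.2 122. ]
(0.47, 60, 4) [147.9 282.  290.5 360.4 101.2 123.1]
(0.52, 60, 4) [144.4 286.9 294.7 359.9 100.4 122.4]
(0.4, 55, 4) [158.1 286.3 295.8 372.3 105.  127.2]
```

arm_command --pt "20 0 40 0 0" --pt "20 0 80 0 0" --pt "20 0 105 0 0" --pt "20 0 115 0 0" --pt "20 0 118 0 0"

```text
t: 14.8
eef_pos: [491.1, -282.2, 51.1]
tcp_rot: [-3.139, 0.005, -0.166]
ft_force: [-11.2, 7.4, 16.5]
opening: 0.503
grip_force: 30.0
```

arm_command --pt "0 0 2 0 0" --pt "-1 0 3.5 0 0" --pt "-2 0 5 0 0" --pt "-3 0 6.5 0 0" --pt "-4 0 8 0 0"

```text
t: 15.3
eef_pos: [487.9, -282.0, 45.7]
tcp_rot: [-3.141, 0.001, -0.166]
ft_force: [-6.9, 4.5, 13.9]
opening: 0.502
grip_force: 30.0
```

arm_command --pt "-1 0 1.5 0 0" --pt "-1 0 1.5 0 0"

```text
t: 15.5
eef_pos: [486.9, -281.8, 43.9]
tcp_rot: [-3.141, 0.002, -0.166]
ft_force: [-7.3, 5.4, 12.4]
opening: 0.498
grip_force: 30.0
```

arm_command --pt "-3 0 -10 0 0" --pt "-10 0 -40 0 0" --pt "-20 0 -80 0 0" --pt "-20 0 -126 0 0" --pt "-20 0 -126 0 0"

```text
t: 16.0
eef_pos: [469.7, -280.6, 175.0]
tcp_rot: [3.137, -0.009, -0.166]
ft_force: [0.7, -0.2, -3.2]
opening: 0.499
grip_force: 30.0
```

```bash
python3 - <<'E'
from fit import *
w,s=shot("wrist"); np.savez("chk2.npz",w=w,s=s); print(s["t"],np.round(s["eef_pos"],1),np.round(s["ft_force"],1))
f=w["frame"].astype(int); g=f[:,286]; v=g.max(1); sat=v-g.min(1)
tr=lambda a,lo,hi,th:[i for i in range(lo,hi) if (a[i]>th)!=(a[i-1]>th)]
print("sat",tr(sat,110,200,60),"rim",[(i,int(v[i])) for i in range(262,312,3)],"far",tr(v,335,380,80))
E
```

```text
16.0 [ 469.7 -280.6  175. ] [ 0.7 -0.2 -3.2]
sat [114, 147] rim [(262, 182), (265, 179), (268, 180), (271, 179), (274, 178), (277, 179), (280, 177), (283, 179), (286, 178), (289, 186), (292, 215), (295, 227), (298, 227), (301, 189), (304, 63), (307, 64), (310, 84)] far [336, 367, 376]
```

```bash
python3 - <<'E'
from fit import *
w=np.load("chk2.npz",allow_pickle=True)["w"].item()
o=np.array([147.,290,302,367,97,123.])
for m in ([1,1,1,0,0,1],[1,1,1,1,0,0],[1,1,0,1,0,1],[1,1,0,1,0,0]): print(solve(w,o,m))
w1=np.load("chk.npz",allow_pickle=True)["w"].item(); print(np.abs(np.array(w["hand_eye"])-np.array(w1["hand_eye"])).max())
E
```

```text
(array([29.7, 58.2,  3.7]), array([ 0.2,  2.1, -2.2,  0.3]))
(array([28.9, 55.2,  6. ]), array([ 0. ,  1.8, -2.1,  0.3]))
(array([28.7, 57.1,  4.6]), array([ 0.8,  0.6, -1.4,  1.5]))
(array([28.2, 55. ,  6.5]), array([-0.,  0., -0.]))
0.0015028015517088988
```

arm_command --pt "15 0 -15 0 0" --pt "35 0 -30 0 0" --pt "35 0 -30 0 0" --pt "35 0 -30 0 0"

```text
t: 16.45
eef_pos: [502.0, -284.5, 197.7]
tcp_rot: [-3.141, 0.002, -0.166]
ft_force: [-0.1, 0.3, -3.7]
opening: 0.501
grip_force: 30.0
```

```bash
python3 - <<'E'
from h import *
w,s=shot("wrist"); np.savez("pad.npz",w=w,s=s); print(s["t"],np.round(s["eef_pos"],1),np.round(s["tcp_rot"],3))
f=w["frame"].astype(int).max(2)[:135,190:390]
k=max(cv2.findContours((f<70).astype(np.uint8),0,1)[0],key=cv2.contourArea); print(cv2.boundingRect(k)); k=k[(k[:,0,1]>1)]
e=cv2.fitEllipse(k); p=np.array(e[0])+[190,0]; print(e,p,np.round(onz(w,[p],104,s),1))
# predicted outline of the pad disc for centre guess
n=np.array([-.523*.986,.523*.165,.853]); u=np.array([.165,.986,0]); v=np.cross(n,u); C=np.array([599.4,-300.3,104]); t=np.linspace(0,6.28,40)
q=proj(w,[C+30*(np.cos(a)*u+np.sin(a)*v) for a in t],s); print("pred bbox",q.min(0),q.max(0))
E
```

```text
16.45 [ 502.  -284.5  197.7] [-3.141e+00  2.000e-03 -1.660e-01]
(53, 22, 85, 87)
((95.32666778564453, 65.46695709228516), (84.78236389160156, 86.08767700195312), 170.6128387451172) [285.32666779  65.46695709] [[ 600.5 -300.2  104. ]]
pred bbox [240.77013051  21.47480833] [330.9952516  106.20862172]
```

arm_command --pt "20 -0.5 17 0 0" --pt "40 -0.5 34 0 0" --pt "58 -0.5 50 0 0" --pt "58 -0.5 50 0 0" --pt "58 -0.5 50 0 0"

```text
t: 17.0
eef_pos: [558.8, -293.7, 147.9]
tcp_rot: [-3.14, 0.003, -0.166]
ft_force: [-0.8, 0.0, -1.6]
opening: 0.499
grip_force: 30.0
```

arm_command --pt "1.5 0 2.5 0 0" --pt "3 0 5 0 0" --pt "4.5 0 7.5 0 0" --pt "6 0 10 0 0" --pt "6 0 10 0 0"

```text
t: 17.5
eef_pos: [565.7, -295.0, 138.8]
tcp_rot: [-3.141, 0.0, -0.166]
ft_force: [-0.0, -0.0, -2.5]
opening: 0.501
grip_force: 30.0
```

arm_command --pt "1 0 1.7 0 0" --pt "2 0 3.4 0 0" --pt "2 0 3.4 0 0"

```text
t: 17.8
eef_pos: [567.7, -295.3, 135.4]
tcp_rot: [-3.141, 0.0, -0.166]
ft_force: [0.4, 0.4, -2.5]
opening: 0.501
grip_force: 30.0
```

arm_command --pt "1 0 1.7 0 0" --pt "2 0 3.4 0 0" --pt "2 0 3.4 0 0"

```text
t: 18.1
eef_pos: [569.6, -295.7, 132.3]
tcp_rot: [-3.142, 0.0, -0.166]
ft_force: [-2.4, 0.5, 0.8]
opening: 0.499
grip_force: 30.0
```

arm_command --pt "1 0 1.7 0 0" --pt "2 0 3.4 0 0" --pt "3 0 5.1 0 0" --pt "4 0 6.8 0 0" --pt "4 0 6.8 0 0"

```text
t: 18.6
eef_pos: [573.7, -296.4, 125.5]
tcp_rot: [-3.142, 0.0, -0.166]
ft_force: [-3.8, 0.7, 4.2]
opening: 0.503
grip_force: 30.0
```

arm_command --pt "1 0 1.7 0 0" --pt "2 0 3.4 0 0" --pt "2 0 3.4 0 0"

```text
t: 18.9
eef_pos: [574.8, -296.5, 123.3]
tcp_rot: [-3.141, 0.001, -0.166]
ft_force: [-12.9, 4.9, 15.6]
opening: 0.5
grip_force: 30.0
```

arm_command --pt "0.5 0 0.8 0 0" --pt "0.5 0 0.8 0 0" --pt "0.5 0 0.8 0 0" --pt "0.5 0 0.8 0 0" --pt "0.5 0 0.8 0 0"

```text
t: 19.4
eef_pos: [575.0, -296.5, 122.9]
tcp_rot: [-3.141, 0.001, -0.166]
ft_force: [-15.9, 4.7, 19.5]
opening: 0.499
grip_force: 30.0
```

```bash
python3 - <<'E'
from h import *
w,s=shot("wrist"); d,_=shot("side"); np.savez("press.npz",w=w,s=s,d=d); print(s["t"],np.round(s["eef_pos"],1),np.round(s["ft_force"],1))
a=crop(w,190,60,400,360,1.9); b=crop(d,340,255,450,385,3.6)
h=max(a.shape[0],b.shape[0]); pad=lambda i:cv2.copyMakeBorder(i,0,h-i.shape[0],0,0,0); i=np.hstack([pad(b),pad(a)]); print(i.shape); cv2.imwrite("pics/c9.png",i)
E
```

```text
19.4 [ 575.  -296.5  122.9] [-15.9   4.7  19.5]
(570, 795, 3)
```

View pics/c9.png

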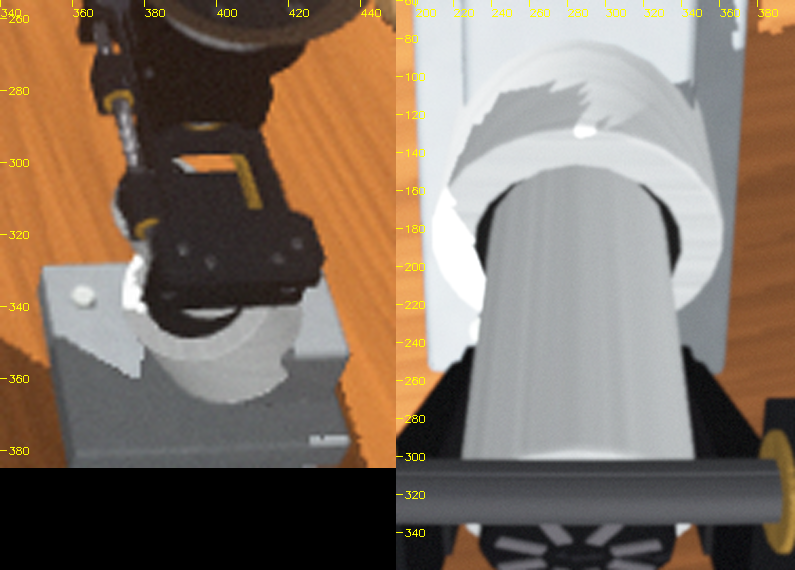

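The wrist view shows the base flush on the pad and aligned, but about 5 mm uphill. Black pad shows at the sides (235,165) and (338,165), and none at the top edge (285,147). I'll back off, shift 5 mm down the slope and press again for the held press.

arm_command --pt "-2.5 0 -4.2 0 0" --pt "-5 0 -8.4 0 0" --pt "-8.9 0 -14.5 0 0" --pt "-13.2 0 -11.9 0 0" --pt "-13.2 0 -11.9 0 0"

```text
t: 20.0
eef_pos: [562.5, -294.5, 132.6]
tcp_rot: [-3.141, 0.001, -0.166]
ft_force: [0.6, -0.0, -3.0]
opening: 0.499
grip_force: 30.0
```

arm_command --pt "2 0 3.4 0 0" --pt "4 0 6.8 0 0" --pt "6 0 10.2 0 0" --pt "8 0 13.4 0 0" --pt "8 0 13.4 0 0"

```text
t: 20.5
eef_pos: [570.6, -295.9, 119.9]
tcp_rot: [-3.141, 0.001, -0.166]
ft_force: [-7.6, 2.5, 6.5]
opening: 0.499
grip_force: 30.0
```

```bash
cat > pc.py <<'E'
from fit import *
w,s=shot("wrist"); print(s["t"],np.round(s["eef_pos"],1),np.round(s["ft_force"],1)); np.savez("press2.npz",w=w,s=s)
v=w["frame"].astype(int).max(2)
for c in (270,286,300): print(c,[i for i in range(100,220) if (v[i,c]<80)!=(v[i-1,c]<80)],[(i,int(v[i,c])) for i in range(288,304,3)])
for r in (165,175,185): print(r,[i for i in range(215,360) if (v[r,i]<80)!=(v[r,i-1]<80)])
E
python3 pc.py
```

```text
20.5 [ 570.6 -295.9  119.9] [-7.6  2.5  6.5]
270 [143, 150] [(288, 170), (291, 172), (294, 172), (297, 175), (300, 184), (303, 67)]
286 [141, 147] [(288, 174), (291, 176), (294, 175), (297, 186), (300, 207), (303, 67)]
300 [143, 149] [(288, 183), (291, 185), (294, 185), (297, 188), (300, 196), (303, 66)]
165 [235, 246, 326, 335]
175 [231, 241, 331, 339]
185 [231, 239, 333, 340]
```

```bash
python3 - <<'E'
from fit import *
z=np.load("press2.npz",allow_pickle=True); w=z["w"].item()
th=np.radians(31.5); s,c=np.sin(th),np.cos(th); a=np.array([s,0,c]); v=np.array([c,0,-s]); k,dd=K(w); T=np.linalg.inv(np.array(w["hand_eye"]))
for h,x0 in ((57,4.5),(55,6)):
    b=np.array([x0,0,-19.])+h*a; print(h,np.round(cv2.projectPoints(np.array([b+r*v for r in (24,26,28,30)]).reshape(-1,1,3),cv2.Rodrigues(T[:3,:3])[0],T[:3,3],k,dd)[0].reshape(-1,2)[:,1],1))
E
```

```text
57 [145.  141.7 138.4 135. ]
55 [144.4 141.1 137.7 134.3]
```

arm_command --pt "-2.5 0 -4.2 0 0" --pt "-5 0 -8.4 0 0" --pt "-8 0 -13.4 0 0" --pt "-10.1 0 -12.1 0 0" --pt "-10.1 0 -12.1 0 0"

```text
t: 21.05
eef_pos: [560.9, -294.2, 131.6]
tcp_rot: [-3.141, -0.0, -0.166]
ft_force: [0.6, 0.4, -2.9]
opening: 0.497
grip_force: 30.0
```

arm_command --pt "2 0 3.4 0 0" --pt "4 0 6.8 0 0" --pt "6 0 10.2 0 0" --pt "8 0 13.4 0 0" --pt "8.8 0 14.4 0 0"

```text
t: 21.55
eef_pos: [569.1, -295.7, 118.1]
tcp_rot: [-3.142, 0.002, -0.166]
ft_force: [-15.4, 3.5, 20.7]
opening: 0.496
grip_force: 30.0
```

arm_command --pt "0.4 0 0.6 0 0" --pt "0.4 0 0.6 0 0"

```text
t: 21.75
eef_pos: [569.1, -295.7, 118.2]
tcp_rot: [3.142, 0.002, -0.166]
ft_force: [-14.7, 2.1, 16.7]
opening: 0.503
grip_force: 30.0
```

```bash
python3 pc.py
```

```text
21.75 [ 569.1 -295.7  118.2] [-14.7   2.1  16.7]
270 [140, 150] [(288, 171), (291, 172), (294, 174), (297, 173), (300, 172), (303, 64)]
286 [138, 147] [(288, 174), (291, 172), (294, 177), (297, 178), (300, 184), (303, 63)]
300 [140, 149] [(288, 184), (291, 184), (294, 186), (297, 185), (300, 188), (303, 63)]
165 [233, 246, 326, 337]
175 [230, 241, 331, 340]
185 [231, 239, 334, 340]
```

Now the base is centred (a 9 px band, about 5.7 mm) and the pad is fully down at about 24 N. I'll hold for over a second, then release along the normal.

arm_command --pt "0 0 0 0 0" --pt "0 0 0 0 0" --pt "0 0 0 0 0" --pt "0 0 0 0 0" --pt "0 0 0 0 0"

```text
t: 22.3
eef_pos: [569.1, -295.7, 118.1]
tcp_rot: [3.142, 0.002, -0.166]
ft_force: [-14.0, 3.1, 17.9]
opening: 0.501
grip_force: 30.0
```

arm_command --pt "0 0 0 0 0" --pt "0 0 0 0 0" --pt "0 0 0 0 0" --pt "0 0 0 0 0" --pt "0 0 0 0 0"

```text
t: 22.8
eef_pos: [569.1, -295.7, 118.2]
tcp_rot: [3.142, 0.002, -0.166]
ft_force: [-14.3, 3.3, 17.5]
opening: 0.498
grip_force: 30.0
```

arm_command --pt "0 0 0 0 0" --pt "0 0 0 0 0" --pt "0 0 0 0 0"

```text
t: 23.1
eef_pos: [569.1, -295.7, 118.2]
tcp_rot: [3.142, 0.002, -0.166]
ft_force: [-14.5, 2.0, 17.5]
opening: 0.504
grip_force: 30.0
```

arm_command --pt "-2 0 -3.4 0 0" --pt "-4 0 -6.8 0 0" --pt "-6 0 -10.2 0 0" --pt "-9 0 -15 0 0" --pt "-18 0 -30 0 0"

```text
t: 23.6
eef_pos: [552.0, -292.4, 145.9]
tcp_rot: [-3.14, 0.002, -0.166]
ft_force: [-0.9, 0.6, -3.3]
opening: 0.499
grip_force: 30.0
```

arm_command --pt "-40 0 -15 0 0" --pt "-80 0 -15 0 0" --pt "-120 0 -15 0 0" --pt "-120 0 -15 0 0"

```text
t: 24.0
eef_pos: [430.0, -271.5, 162.8]
tcp_rot: [-3.141, 0.002, -0.167]
ft_force: [-0.2, 0.1, -2.6]
opening: 0.5
grip_force: 30.0
```

arm_command --pt "20 0 25 0 0" --pt "46 0 50 0 0" --pt "46 0 80 0 0" --pt "46 0 103 0 0" --pt "46 0 103 0 0"

```text
t: 24.5
eef_pos: [478.5, -279.8, 56.9]
tcp_rot: [-3.139, 0.004, -0.166]
ft_force: [-0.6, -0.5, -2.2]
opening: 0.5
grip_force: 30.0
```

arm_command --pt "0 0 4 0 0" --pt "0 0 8 0 0" --pt "0 0 12 0 0" --pt "0 0 14 0 0" --pt "0 0 14 0 0"

```text
t: 25.0
eef_pos: [479.4, -280.6, 45.1]
tcp_rot: [3.142, -0.0, -0.166]
ft_force: [-0.6, 0.5, -2.5]
opening: 0.501
grip_force: 30.0
```

arm_command --pt "0 0 1 0 0" --pt "0 0 2 0 0" --pt "0 0 2 0 0"

```text
t: 25.3
eef_pos: [479.3, -280.6, 42.9]
tcp_rot: [-3.142, -0.0, -0.166]
ft_force: [-0.4, 0.5, -1.9]
opening: 0.495
grip_force: 30.0
```

arm_command --pt "0 0 1 0 0" --pt "0 0 2 0 0" --pt "0 0 2 0 0"

```text
t: 25.6
eef_pos: [479.3, -280.6, 40.8]
tcp_rot: [-3.141, 0.0, -0.166]
ft_force: [1.5, 0.0, -1.6]
opening: 0.499
grip_force: 30.0
```

arm_command --pt "0 0 1 0 0" --pt "2 0 1.5 0 0" --pt "4 0 2 0 0" --pt "6 0 2 0 0" --pt "6 0 2 0 0"

```text
t: 26.1
eef_pos: [484.5, -281.3, 38.8]
tcp_rot: [-3.141, 0.002, -0.166]
ft_force: [-5.6, -0.3, -0.1]
opening: 0.499
grip_force: 30.0
```

arm_command --pt "2 0 0.5 0 0" --pt "4 0 0.5 0 0" --pt "6 0 0.5 0 0" --pt "6 0 0.5 0 0"

```text
t: 26.5
eef_pos: [487.8, -281.1, 38.0]
tcp_rot: [-3.139, 0.008, -0.166]
ft_force: [-17.4, 1.6, 5.5]
opening: 0.506
grip_force: 30.0
```

arm_command --pt "0 0 -1.5 0 0" --pt "1 0 -2 0 0" --pt "3 0 -2 0 0" --pt "5 0 -2 0 0" --pt "5 0 -2 0 0"

```text
t: 27.0
eef_pos: [492.6, -281.7, 39.9]
tcp_rot: [-3.138, 0.009, -0.165]
ft_force: [-18.1, 2.5, 5.1]
opening: 0.504
grip_force: 30.0
```

arm_command --pt "2 0 0 0 0" --pt "4 0 0 0 0" --pt "6 0 0 0 0" --pt "6 0 0 0 0"

```text
t: 27.4
eef_pos: [497.9, -282.5, 39.9]
tcp_rot: [-3.138, 0.01, -0.165]
ft_force: [-20.4, 2.6, 6.2]
opening: 0.503
grip_force: 30.0
```

```bash
cat > rc.py <<'E'
from fit import *
w,s=shot("wrist"); np.savez("rc.npz",w=w,s=s); print(s["t"],np.round(s["eef_pos"],1),np.round(s["ft_force"],1))
v=w["frame"].astype(int); sat=v.max(2)-v.min(2); v=v.max(2)
print([(i,int(v[i,286])) for i in range(215,320,4)]); print([(i,int(v[i,286]),int(sat[i,286])) for i in range(130,215,4)],[i for i in range(330,385) if (v[i,286]>80)!=(v[i-1,286]>80)])
E
python3 rc.py
```

```text
27.4 [ 497.9 -282.5   39.9] [-20.4   2.6   6.2]
[(215, 184), (219, 182), (223, 181), (227, 183), (231, 183), (235, 184), (239, 184), (243, 182), (247, 181), (251, 181), (255, 186), (259, 181), (263, 185), (267, 183), (271, 180), (275, 180), (279, 180), (283, 178), (287, 179), (291, 180), (295, 181), (299, 179), (303, 68), (307, 68), (311, 75), (315, 80), (319, 88)]
[(130, 152, 11), (134, 153, 12), (138, 153, 12), (142, 151, 10), (146, 155, 10), (150, 152, 11), (154, 152, 11), (158, 150, 11), (162, 152, 13), (166, 147, 11), (170, 145, 12), (174, 148, 7), (178, 180, 4), (182, 181, 4), (186, 181, 5), (190, 181, 6), (194, 183, 5), (198, 183, 6), (202, 184, 6), (206, 183, 5), (210, 182, 6), (214, 183, 5)] [336, 372, 376]
```

Base edge row 177 with the rim still hidden means the can slid sideways on the pads instead of rotating, so I stop this. I'll use the method that worked, mirrored: an axial push on the low edge of the base. The edge will be the bay's left rail, which has free space above it. I back off and measure the can in the hand first.

arm_command --pt "-10 0 -5 0 0" --pt "-25 0 -40 0 0" --pt "-25 0 -80 0 0" --pt "-25 0 -120 0 0" --pt "-25 0 -120 0 0"

```text
t: 27.95
eef_pos: [479.2, -281.6, 165.6]
tcp_rot: [3.137, -0.008, -0.166]
ft_force: [0.5, -0.9, -2.8]
opening: 0.504
grip_force: 30.0
```

```bash
python3 rc.py; python3 - <<'E'
from fit import *
z=np.load("rc.npz",allow_pickle=True); w=z["w"].item()
for th in (20,24,28,32):
  for x0 in (-10,-6,-2): print(th,x0,np.round(model(w,(np.radians(th),56,x0))[:4],0))
z=np.load("cam.npz",allow_pickle=True); c,d=z["top"].item(),z["side"].item()
# outer left rail of bay, top z=26
print("outer left rail front/back",np.round(onz(c,[[205,130],[201,94]],26),1).tolist(), "side",np.round(onz(d,[[335.5,188],[364,176]],26),1).tolist())
E
```

```text
27.95 [ 479.2 -281.6  165.6] [ 0.5 -0.9 -2.8]
[(215, 177), (219, 181), (223, 180), (227, 177), (231, 179), (235, 179), (239, 179), (243, 177), (247, 177), (251, 180), (255, 180), (259, 180), (263, 181), (267, 179), (271, 176), (275, 177), (279, 179), (283, 176), (287, 177), (291, 179), (295, 177), (299, 174), (303, 67), (307, 71), (311, 73), (315, 83), (319, 85)]
[(130, 244, 142), (134, 242, 142), (138, 240, 142), (142, 239, 143), (146, 240, 143), (150, 246, 140), (154, 245, 143), (158, 241, 144), (162, 243, 141), (166, 247, 140), (170, 247, 142), (174, 178, 4), (178, 176, 5), (182, 177, 7), (186, 179, 6), (190, 178, 6), (194, 180, 7), (198, 182, 8), (202, 181, 6), (206, 178, 6), (210, 178, 7), (214, 178, 5)] [335, 372, 376]
20 -10 [187. 315. 324. 398.]
20 -6 [180. 305. 314. 390.]
20 -2 [172. 294. 304. 382.]
24 -10 [183. 322. 330. 398.]
24 -6 [175. 312. 320. 390.]
24 -2 [167. 302. 310. 382.]
28 -10 [179. 329. 336. 397.]
28 -6 [171. 319. 327. 389.]
28 -2 [163. 309. 317. 382.]
32 -10 [175. 336. 342. 396.]
32 -6 [167. 326. 333. 388.]
32 -2 [159. 316. 323. 380.]
outer left rail front/back [[661.2, 257.4, 26.0], [760.0, 269.8, 26.0]] side [[664.7, 234.5, 26.0], [768.2, 273.8, 26.0]]
```

```bash
cat > sil.py <<'E'
from fit import *
def surf(w,q):
    th,h,x0=q; s,c=np.sin(th),np.cos(th); a=np.array([s,0,c]); v=np.array([c,0,-s]); y=np.array([0,1.,0]); k,dd=K(w); T=np.linalg.inv(np.array(w["hand_eye"]))
    P=np.array([[x0,0,-19.]+(h-z)*a+24*(np.cos(u)*v+np.sin(u)*y) for z in np.linspace(0,84,85) for u in np.linspace(-2,2,81)])
    return cv2.projectPoints(P.reshape(-1,1,3),cv2.Rodrigues(T[:3,:3])[0],T[:3,3],k,dd)[0].reshape(-1,2)
def wid(w,q,rows=(200,225,250,285)):
    p=surf(w,q); return np.r_[p[np.abs(p[:,0]-287)<6,1].min(),[np.ptp(p[np.abs(p[:,1]-r)<1.5,0]) for r in rows]]
def obs(w,rows=(200,225,250,285)):
    f=w["frame"].astype(int); sat=f.max(2)-f.min(2); v=f.max(2); o=[]
    for r in rows:
        m=(sat[r]<30)&(v[r]>110); i=j=286
        while m[i-1]: i-=1
        while m[j+1]: j+=1
        o.append(j-i+1)
    return o
if __name__=="__main__":
    for n in ("chk2","rc"):
        w=np.load(n+".npz",allow_pickle=True)["w"].item(); print(n,obs(w))
        for q in ((29,57,4.5),(31.5,56,-9),(28,56,-7),(24,56,-4.5),(20,56,-2)): print(q,np.round(wid(w,(np.radians(q[0]),*q[1:])),1))
E
python3 sil.py
```

```text
chk2 [96, 102, 110, 120]
(29, 57, 4.5) [147.8  94.1 100.6 107.  115.7]
(31.5, 56, -9) [173.3  87.8  93.1  98.6 106.3]
(28, 56, -7) [172.8  86.7  92.8  99.1 107.5]
(24, 56, -4.5) [172.2  85.5  92.6  99.6 109.3]
(20, 56, -2) [172.2  84.2  92.6 100.7 111.7]
rc [84, 94, 102, 112]
(29, 57, 4.5) [147.8  94.1 100.6 107.  115.7]
(31.5, 56, -9) [173.3  87.8  93.1  98.6 106.3]
(28, 56, -7) [172.8  86.5  92.8  99.1 107.5]
(24, 56, -4.5) [172.2  85.5  92.6  99.6 109.3]
(20, 56, -2) [172.2  84.2  92.6 100.7 111.7]
```

The silhouette fit gives about 22° of tilt with x0≈−3.5 mm, so it did rotate 9° and is now inside the self-righting range (below about 28°). I'll push a little more at the foot with the low edge on the bench, then release it there to stand up and regrasp.

arm_command --pt "0 0 40 0 0" --pt "0 0 80 0 0" --pt "10 0 110 0 0" --pt "20 0 119.5 0 0" --pt "24 0 119.5 0 0"

```text
t: 28.5
eef_pos: [499.5, -283.0, 38.4]
tcp_rot: [-3.138, 0.007, -0.165]
ft_force: [-9.1, 1.6, -6.6]
opening: 0.498
grip_force: 30.0
```

arm_command --pt "2 0 0 0 0" --pt "4 0 0 0 0" --pt "6 0 0.3 0 0" --pt "8 0 0.7 0 0" --pt "8 0 1 0 0"

```text
t: 29.0
eef_pos: [505.9, -284.0, 40.5]
tcp_rot: [-3.139, 0.008, -0.165]
ft_force: [-17.6, 3.1, 7.6]
opening: 0.5
grip_force: 30.0
```

```bash
python3 - <<'E'
from sil import *
w,s=shot("wrist"); np.savez("rc2.npz",w=w,s=s); print(s["t"],np.round(s["eef_pos"],1),np.round(s["ft_force"],1))
f=w["frame"].astype(int); v=f.max(2); print([(i,int(v[i,286])) for i in range(170,306,5)])
m=[]
for r in (200,225,250,285):
    g=np.abs(np.diff(v[r])); print(r,[(i,int(v[r,i]),int(v[r,i+1])) for i in range(225,350) if g[i]>25])
E
```

```text
29.0 [ 505.9 -284.    40.5] [-17.6   3.1   7.6]
[(170, 161), (175, 162), (180, 158), (185, 158), (190, 161), (195, 186), (200, 188), (205, 191), (210, 189), (215, 190), (220, 190), (225, 188), (230, 188), (235, 189), (240, 189), (245, 187), (250, 188), (255, 187), (260, 188), (265, 188), (270, 188), (275, 186), (280, 188), (285, 189), (290, 186), (295, 188), (300, 178), (305, 69)]
200 [(244, 235, 193), (245, 193, 166)]
225 [(242, 218, 178)]
250 [(234, 40, 70), (235, 70, 122), (236, 122, 158), (333, 191, 154), (334, 154, 91), (335, 91, 44)]
285 [(230, 51, 102), (231, 102, 155), (339, 188, 135), (340, 135, 70), (341, 70, 32)]
```

```bash
python3 - <<'E'
from sil import *
w=np.load("rc2.npz",allow_pickle=True)["w"].item()
for h in (52,55,58):
  for th in (10,15,20,25):
    b=lambda x:wid(w,(np.radians(th),h,x))[0]-193
    from scipy.optimize import brentq
    x=brentq(b,-25,5,xtol=.3); print(h,th,round(x,1),np.round(wid(w,(np.radians(th),h,x),(250,285)),1))
E
```

```text
Traceback (most recent call last):
  File "sil.py", line 7, in wid
    p=surf(w,q); return np.r_[p[np.abs(p[:,0]-287)<6,1].min(),[np.ptp(p[np.abs(p[:,1]-r)<1.5,0]) for r in rows]]
                                                               ~~~~~~^^^^^^^^^^^^^^^^^^^^^^^^^^^
ValueError: zero-size array to reduction operation maximum which has no identity
```

```bash
python3 - <<'E'
from sil import *
from scipy.optimize import brentq
w=np.load("rc2.npz",allow_pickle=True)["w"].item()
for h in (52,56):
  for th in (8,14,20,26):
    x=brentq(lambda x:wid(w,(np.radians(th),h,x),(250,285))[0]-193,-25,8,xtol=.3); print(h,th,round(x,1),np.round(wid(w,(np.radians(th),h,x),(250,285)),1),"rim,cap",np.round(model(w,(np.radians(th),h,x))[1:4]))
E
```

```text
52 8 -3.3 [193.   95.6 112.1] rim,cap [282. 294. 390.]
52 14 -7.4 [193.   94.4 107.1] rim,cap [305. 316. 401.]
52 20 -11.0 [193.   93.9 104.4] rim,cap [327. 335. 409.]
52 26 -14.0 [193.   94.2 102.6] rim,cap [346. 353. 414.]
56 8 -4.8 [193.   94.2 110.1] rim,cap [279. 291. 385.]
56 14 -9.3 [193.   92.8 105.4] rim,cap [302. 312. 396.]
56 20 -13.2 [193.   92.4 102.6] rim,cap [323. 331. 404.]
56 26 -16.5 [193.   92.5 100.8] rim,cap [342. 349. 410.]
```

arm_command --pt "-1.5 0 0 0 0" --pt "-1.5 0 0 0 0.6" --pt "-1.5 0 0 0 0.6" --pt "-1.5 0 0 0 0.6" --pt "-1.5 0 0 0 0.6"

```text
t: 29.55
eef_pos: [507.9, -285.5, 40.4]
tcp_rot: [3.141, -0.001, -0.166]
ft_force: [-0.1, -0.6, 0.2]
opening: 0.601
grip_force: 0.0
```

arm_command --pt "0 0 0 0 0.8" --pt "0 0 0 0 1" --pt "0 0 0 0 1" --pt "0 0 0 0 1" --pt "0 0 0 0 1"

```text
t: 30.05
eef_pos: [507.4, -285.3, 39.8]
tcp_rot: [-3.141, 0.0, -0.166]
ft_force: [-0.7, -0.0, 0.0]
opening: 0.963
grip_force: 0.0
```

arm_command --pt "0 0 -40 0 1" --pt "0 0 -80 0 1" --pt "0 0 -120 0 1" --pt "0 0 -160 0 1" --pt "0 0 -160 0 1"

```text
t: 30.55
eef_pos: [509.0, -286.4, 205.1]
tcp_rot: [3.138, -0.008, -0.166]
ft_force: [1.0, 0.7, -0.1]
opening: 1.0
grip_force: 0.0
```

```bash
python3 - <<'E'
from h import *
w,s=shot("wrist"); d,_=shot("side"); np.savez("rel.npz",w=w,s=s,d=d); print(s["t"],np.round(s["eef_pos"],1),np.round(s["tcp_rot"],3))
v=w["frame"].astype(int); m=(v.max(2)<95).astype(np.uint8); m[300:]=0; m[:130]=0
for k in cv2.findContours(m,0,1)[0]:
    if cv2.contourArea(k)>400: e=cv2.fitEllipse(cv2.convexHull(k)); print(np.round(e[0],1),np.round(e[1],1),np.round(onz(w,[e[0]],92,s),1))
b=crop(d,300,230,400,350,3); a=crop(w,0,0,560,420,1.0)[:, 60:500]
h=max(a.shape[0],b.shape[0]); pad=lambda i:cv2.copyMakeBorder(i,0,h-i.shape[0],0,0,0); i=np.hstack([pad(b),pad(a)]); print(i.shape); cv2.imwrite("pics/c10.png",i)
E
```

```text
30.55 [ 509.  -286.4  205.1] [ 3.138 -0.008 -0.166]
[514.8 288.1] [84.1 96.6] [[ 403.2 -469.3   92. ]]
[ 44.1 283.8] [ 42.2 142. ] [[474.  -69.5  92. ]]
[ 78.2 417.8] [ 75.9 405.4] [[329.2 -49.3  92. ]]
[450.4 343.1] [ 61.1 238.8] [[ 359.2 -410.3   92. ]]
[283.2 223. ] [43.  45.3] [[ 494.6 -281.9   92. ]]
(420, 740, 3)
```

arm_command --pt "-13.2 -1.2 20 0 1" --pt "-13.2 -1.2 50 0 1" --pt "-13.2 -1.2 85 0 1" --pt "-13.2 -1.2 100 0 1" --pt "-13.2 -1.2 100 0 1"

```text
t: 31.15
eef_pos: [493.0, -280.9, 96.4]
tcp_rot: [-3.139, 0.006, -0.166]
ft_force: [-1.1, 0.1, 0.5]
opening: 0.999
grip_force: 0.0
```

```bash
python3 - <<'E'
from h import *
w,s=shot("wrist"); print(s["t"],np.round(s["eef_pos"],1))
m=(w["frame"].max(2)<95).astype(np.uint8); m[330:]=0; m[:130]=0
for k in cv2.findContours(m,0,1)[0]:
    if cv2.contourArea(k)>400: e=cv2.fitEllipse(cv2.convexHull(k)); print(np.round(e[0],1),np.round(e[1],1),np.round(onz(w,[e[0]],92,s),1))
E
```

```text
31.15 [ 493.  -280.9   96.4]
[281.3 296.7] [114.6 676.5] [[ 472.2 -274.8   92. ]]
[287.9 253.8] [66.4 74.6] [[ 495.2 -282.    92. ]]
```

arm_command --pt "0.5 0 25 0 1" --pt "0.5 0 50 0 1" --pt "0.5 0 59 0 1" --pt "0.5 0 59 0 0" --pt "0.5 0 59 0 0"

```text
t: 31.7
eef_pos: [495.5, -282.3, 41.9]
tcp_rot: [3.141, -0.001, -0.166]
ft_force: [-0.1, -0.7, 0.3]
opening: 0.887
grip_force: 0.0
```

arm_command --pt "0 0 0 0 0" --pt "0 0 0 0 0" --pt "0 0 0 0 0" --pt "0 0 0 0 0" --pt "0 0 0 0 0"

```text
t: 32.2
eef_pos: [495.1, -282.0, 41.1]
tcp_rot: [-3.142, -0.0, -0.166]
ft_force: [-1.0, 0.7, 1.0]
opening: 0.503
grip_force: 30.0
```

arm_command --pt "0 0 0 0 0" --pt "0 0 -10 0 0" --pt "0 0 -40 0 0" --pt "0 0 -80 0 0" --pt "0 0 -110 0 0"

```text
t: 32.7
eef_pos: [495.1, -282.0, 153.2]
tcp_rot: [3.141, -0.001, -0.166]
ft_force: [-0.0, -0.4, -2.8]
opening: 0.5
grip_force: 30.0
```

arm_command --pt "-8 -32 -4 0 0" --pt "-19 -72 -8 0 0" --pt "-30 -116 -10 0 0" --pt "-42 -160 -10 0 0" --pt "-52.7 -201.5 -10 0 0"

```text
t: 33.2
eef_pos: [475.7, -72.8, 161.5]
tcp_rot: [-3.141, -0.0, -0.166]
ft_force: [0.6, -0.3, -2.8]
opening: 0.503
grip_force: 30.0
```

arm_command --pt "-12 -44 -5 -5 0" --pt "-23 -88 -10 -10 0" --pt "-34 -130 -10 -15 0" --pt "-45 -172 -10 -20 0" --pt "-52.7 -201.5 -10 -24.5 0"

```text
t: 33.7
eef_pos: [456.9, 135.1, 171.5]
tcp_rot: [-3.141, -0.0, 0.266]
ft_force: [1.0, -0.1, -2.2]
opening: 0.499
grip_force: 30.0
```

arm_command --pt "0 0 0 0 0" --pt "0 0 0 0 0"

```text
t: 33.9
eef_pos: [457.4, 133.3, 171.2]
tcp_rot: [3.142, 0.0, 0.263]
ft_force: [-0.4, -1.6, -3.1]
opening: 0.5
grip_force: 30.0
```

```bash
python3 - <<'E'
from h import *
w,s=shot("wrist"); np.savez("tray.npz",w=w,s=s); print(s["t"],np.round(s["eef_pos"],1),np.round(s["tcp_rot"],3))
cv2.imwrite("pics/c11.png",crop(w,0,0,560,420,1.4))
E
```

```text
33.9 [457.4 133.3 171.2] [3.142 0.    0.263]
```

View pics/c11.png

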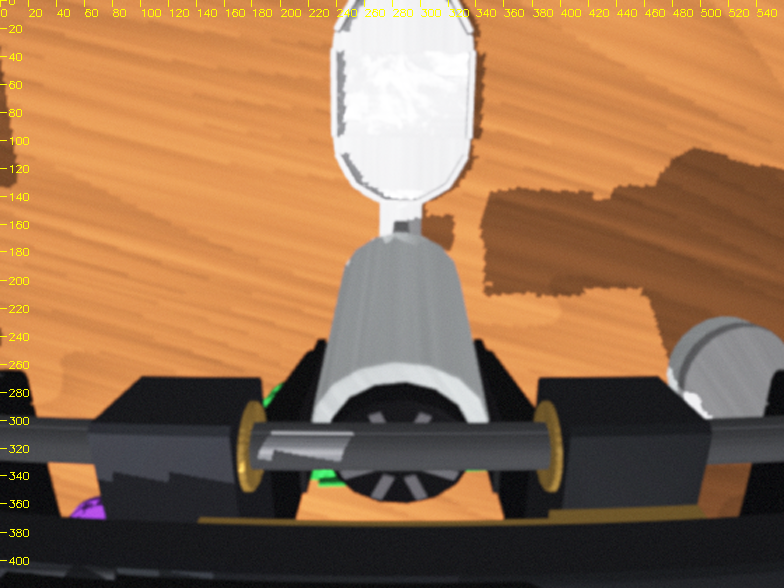

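The tray is ahead, with its oval at columns 237–340 and its tongue at (286,150). The can hangs below with its base edge near (286,167), rim near row 258 and cap centre near (287,315). I'll check numerically whether it's upright in the hand and fit the tray.

```bash
python3 - <<'E'
from sil import *
z=np.load("tray.npz",allow_pickle=True); w,s=z["w"].item(),z["s"].item()
f=w["frame"].astype(int); v=f.max(2); sat=v-f.min(2)
print([(i,int(v[i,287]),int(sat[i,287])) for i in range(150,180,2)],[(i,int(v[i,287])) for i in range(250,285,3)],[i for i in range(330,372) if (v[i,287]>80)!=(v[i-1,287]>80)])
print("obs",obs(w)); o=np.array([167,259,273,358,97,124.])
print(np.round(model(w,(0,60,0)),0),solve(w,o,[1,1,1,1,0,0]),solve(w,o,[1,1,0,1,0,0]))
for q in ((0,60,0),(14,60,6),(8,66,3)): print(q,np.round(wid(w,(np.radians(q[0]),*q[1:])),1))
# tray: outline rows/cols in upper image
m=((sat<40)&(v>150)).astype(np.uint8); m[144:]=0
for r in (20,50,80,110): i=np.where(m[r,200:380])[0]+200; print(r,i.min(),i.max(),np.round(onz(w,[[(i.min()+i.max())/2,r]],14,s)[0],1))
E
```

```text
[(150, 245, 3), (152, 244, 2), (154, 244, 3), (156, 237, 2), (158, 133, 2), (160, 95, 4), (162, 95, 3), (164, 101, 4), (166, 161, 6), (168, 185, 7), (170, 183, 6), (172, 161, 3), (174, 152, 5), (176, 152, 7), (178, 152, 5)] [(250, 155), (253, 153), (256, 153), (259, 189), (262, 217), (265, 218), (268, 216), (271, 207), (274, 40), (277, 21), (280, 18), (283, 19)] [335, 358]
obs [83, 94, 106, 1]
[195. 249. 262. 363. 106. 126.] (array([14.3, 62.9,  2.4]), array([-0. ,  1.4, -1.6,  0.2])) (array([13.8, 62.3,  3.1]), array([-0., -0.,  0.]))
(0, 60, 0) [195.3  43.4  80.1  96.4 119.4]
(14, 60, 6) [163.   85.8  96.2 106.6 121.1]
(8, 66, 3) [174.1  77.6  90.2 102.2 119.6]
20 239 337 [595.1 169.4  14. ]
50 236 339 [572.4 163.7  14. ]
80 237 338 [549.4 157.5  14. ]
110 240 334 [525.7 151.5  14. ]
```

```bash
python3 - <<'E'
from h import *
for n,key,C,col in (("w1","c",(612.3,-36.3),287),("rel","w",(494.9,-281.9),283)):
    z=np.load(n+".npz",allow_pickle=True); w,s=z[key].item(),z["s"].item(); X=tool(s)[:3,0]; X=X/np.linalg.norm(X)
    b=np.array([*C,0.])
    print(n,"pred base,rim,capnear,capfar",np.round(proj(w,[b+24*X,b+24*X+[0,0,84],b+19*X+[0,0,84],b-19*X+[0,0,92]],s),1).tolist())
    f=w["frame"].astype(int); v=f.max(2); sat=v-f.min(2)
    print([i for i in range(130,280) if (sat[i,col]>60)!=(sat[i-1,col]>60)],[i for i in range(130,280) if (v[i,col]>100)!=(v[i-1,col]>100)])
E
```

```text
w1 pred base,rim,capnear,capfar [[287.9, 150.5], [288.5, 161.1], [288.5, 166.6], [288.5, 209.7]]
[152, 214] [170, 181, 182, 209]
rel pred base,rim,capnear,capfar [[283.4, 173.1], [283.1, 190.7], [283.1, 196.8], [283.1, 245.2]]
[245, 254] [202, 245]
```

The fit says the can hangs about 13° tilted. I'll right it by pressing it flush on free bench beside the tray before placing it.

arm_command --pt "0 30 20 0 0" --pt "0 70 60 0 0" --pt "0 70 100 0 0" --pt "0 70 115 0 0" --pt "0 70 116 0 0"

```text
t: 34.45
eef_pos: [474.9, 63.7, 53.2]
tcp_rot: [-3.141, 0.004, 0.259]
ft_force: [-0.4, -0.8, -2.7]
opening: 0.503
grip_force: 30.0
```

arm_command --pt "0 0 2 0 0" --pt "0 0 4 0 0" --pt "0 0 4 0 0"

```text
t: 34.75
eef_pos: [476.3, 65.3, 51.8]
tcp_rot: [3.141, -0.002, 0.262]
ft_force: [0.5, 0.0, -2.8]
opening: 0.501
grip_force: 30.0
```

arm_command --pt "0 0 2 0 0" --pt "0 0 4 0 0" --pt "0 0 4 0 0"

```text
t: 35.05
eef_pos: [475.8, 65.4, 46.9]
tcp_rot: [-3.142, -0.0, 0.262]
ft_force: [-0.8, 0.3, -3.5]
opening: 0.5
grip_force: 30.0
```

```bash
cat > now.py <<'E'
from sil import *
w,s=shot("wrist"); np.savez("now.npz",w=w,s=s); print(s["t"],np.round(s["eef_pos"],1),np.round(s["ft_force"],1))
f=w["frame"].astype(int); v=f.max(2); sat=v-f.min(2); c=287
print("sat",[i for i in range(120,290) if (sat[i,c]>60)!=(sat[i-1,c]>60)],"v",[(i,int(v[i,c])) for i in range(240,290,3)],[i for i in range(330,372) if (v[i,c]>80)!=(v[i-1,c]>80)])
E
python3 now.py
```

```text
35.05 [475.8  65.4  46.9] [-0.8  0.3 -3.5]
sat [165] v [(240, 126), (243, 126), (246, 127), (249, 126), (252, 128), (255, 128), (258, 139), (261, 186), (264, 189), (267, 190), (270, 188), (273, 81), (276, 19), (279, 21), (282, 12), (285, 18), (288, 22)] [359]
```

arm_command --pt "0 0 1 0 0" --pt "0 0 2 0 0" --pt "0 0 3 0 0" --pt "0 0 3 0 0"

```text
t: 35.5
eef_pos: [475.8, 65.2, 43.8]
tcp_rot: [-3.141, 0.0, 0.262]
ft_force: [-0.3, -0.0, -3.6]
opening: 0.499
grip_force: 30.0
```

arm_command --pt "0 0 1 0 0" --pt "0 0 2 0 0" --pt "0 0 3 0 0" --pt "0 0 3 0 0"

```text
t: 35.9
eef_pos: [475.9, 65.3, 41.0]
tcp_rot: [-3.142, -0.0, 0.262]
ft_force: [-1.3, 0.2, 0.3]
opening: 0.503
grip_force: 30.0
```

```bash
python3 now.py
```

```text
35.9 [475.9  65.3  41. ] [-1.3  0.2  0.3]
sat [166] v [(240, 124), (243, 123), (246, 126), (249, 126), (252, 123), (255, 122), (258, 136), (261, 182), (264, 185), (267, 186), (270, 184), (273, 79), (276, 14), (279, 18), (282, 13), (285, 14), (288, 21)] [359]
```

arm_command --pt "0 0 0.7 0 0" --pt "0 0 1.5 0 0" --pt "0 0 1.5 0 0"

```text
t: 36.25
eef_pos: [476.4, 65.3, 40.5]
tcp_rot: [3.141, -0.002, 0.262]
ft_force: [-1.6, 0.2, 17.3]
opening: 0.497
grip_force: 30.0
```

```bash
python3 now.py; python3 - <<'E'
from sil import *
w=np.load("now.npz",allow_pickle=True)["w"].item()
o=np.array([166,260,273,359.])
r=least_squares(lambda q:model(w,(q[0],(60-24*np.sin(q[0]))/np.cos(q[0]),q[1]))[:4]-o,[.1,0]); print(np.degrees(r.x[0]),r.x[1],r.fun)
f=w["frame"].astype(int); print([(i,f[i,287].tolist()) for i in range(156,206,5)])
for rr in (175,185,195,210,230): 
    v=f[rr].max(1); st=v-f[rr].min(1); i=287
    while st[i]<45: i-=1
    j=287
    while st[j]<45: j+=1
    print(rr,i,j,end=" ; ")
E
```

```text
36.25 [476.4  65.3  40.5] [-1.6  0.2 17.3]
sat [166] v [(240, 124), (243, 122), (246, 124), (249, 121), (252, 122), (255, 123), (258, 142), (261, 181), (264, 186), (267, 186), (270, 183), (273, 67), (276, 12), (279, 16), (282, 14), (285, 17), (288, 22)] [359]
13.67086412963449 6.945043112492262 [-1.41486028 -0.51434532 -1.81256566  4.06900153]
[(156, [205, 131, 70]), (161, [217, 140, 78]), (166, [119, 87, 70]), (171, [135, 138, 139]), (176, [118, 121, 123]), (181, [117, 121, 123]), (186, [120, 122, 123]), (191, [120, 123, 123]), (196, [119, 124, 124]), (201, [119, 122, 123])]
175 258 314 ; 185 249 324 ; 195 244 328 ; 210 241 331 ; 230 237 335 ;
```

```bash
python3 - <<'E'
from h import *
d,s=shot("side"); np.savez("sd.npz",d=d,s=s); T=tool(s)
def circ(th,h,x0):
    a=np.array([np.sin(th),0,np.cos(th)]); v=np.array([np.cos(th),0,-np.sin(th)]); b=np.array([x0,0,-19.])+h*a
    P=np.array([b+24*(np.cos(u)*v+np.sin(u)*np.array([0,1.,0])) for u in np.linspace(0,6.28,60)]); q=proj(d,P@T[:3,:3].T+T[:3,3]); return q
for q in ((0,60,0),(14/57.3,56,7)): p=circ(*q); print(q,"base bbox",np.round(p.min(0),1),np.round(p.max(0),1),"lowest at col",round(p[p[:,1].argmax(),0],1))
f=d["frame"].astype(int); v=f.max(2); sat=v-f.min(2); m=((sat<40)&(v>70)).astype(np.uint8)
p=circ(0,60,0).mean(0); x,y=map(int,p); sub=m[y-40:y+25,x-40:x+40]
n,l,st,ce=cv2.connectedComponentsWithStats(sub)
for i in range(1,n):
    if st[i,4]>30: print(st[i]+np.array([x-40,y-40,0,0,0]))
for r in range(y-12,y+16,3): k=np.where(m[r,x-30:x+35])[0]+x-30; print(r,(k.min(),k.max()) if len(k) else None,end="; ")
E
```

```text
(0, 60, 0) base bbox [276.2 237.6] [294.7 250.6] lowest at col 285.8
(0.2443280977312391, 56, 7) base bbox [283.5 232.8] [301.5 247.3] lowest at col 291.0
[305 203  20  22 228]
[273 218  29  30 292]
231 (np.int64(280), np.int64(299)); 234 (np.int64(282), np.int64(299)); 237 (np.int64(283), np.int64(300)); 240 (np.int64(283), np.int64(301)); 243 (np.int64(284), np.int64(299)); 246 (np.int64(287), np.int64(295)); 249 None; 252 None; 255 None; 258 None;
```

Both cameras agree the can is about 14° tilted with its low edge on the bench. I'll release it here in a small opening, let it stand, look, and regrasp centred.

arm_command --pt "0 0 -0.8 0 0" --pt "0 0 -0.8 0 0.7" --pt "0 0 -0.8 0 0.7" --pt "0 0 -0.8 0 0.75" --pt "0 0 -0.8 0 0.75"

```text
t: 36.85
eef_pos: [475.8, 65.2, 40.1]
tcp_rot: [-3.141, 0.0, 0.262]
ft_force: [-0.4, -0.1, 0.5]
opening: 0.734
grip_force: 0.0
```

arm_command --pt "0 0 0 0 0.75" --pt "0 0 0 0 0.75"

```text
t: 37.05
eef_pos: [475.8, 65.3, 40.2]
tcp_rot: [-3.141, 0.0, 0.262]
ft_force: [0.4, -0.2, -0.1]
opening: 0.752
grip_force: 0.0
```

```bash
cat > st.py <<'E'
from sil import *
w,s=shot("wrist"); d,_=shot("side"); T=tool(s); print(s["t"],np.round(s["eef_pos"],1),np.round(s["ft_force"],1),s["opening"])
f=w["frame"].astype(int); v=f.max(2); sat=v-f.min(2); c=287
o=[[i for i in range(120,290) if (sat[i,c]>60)!=(sat[i-1,c]>60)],[i for i in range(225,372) if (v[i,c]>80)!=(v[i-1,c]>80)]]; print(o,[(i,int(v[i,c])) for i in range(216,280,5)])
hh=s["eef_pos"][2]+19
for x0 in (-5,0,5,10,15,20): print(x0,np.round(model(w,(0,hh,x0))[:4],0))
f=d["frame"].astype(int); v=f.max(2); sat=v-f.min(2); m=(sat<40)&(v>70)
p=proj(d,[[*s["eef_pos"][:2],0]])[0]; x,y=map(int,p); print(p)
for r in range(y-14,y+14,4): k=np.where(m[r,x-25:x+30])[0]+x-25; print(r,(k.min(),k.max()) if len(k) else None,end="; ")
X=T[:3,0]
for x0 in (0,10,20): b=np.array([*s["eef_pos"][:2],0])+x0*X; q=proj(d,[b+24*np.array([np.cos(u),np.sin(u),0]) for u in np.linspace(0,6.28,60)]); print(x0,np.round(q.min(0),1),np.round(q.max(0),1))
E
python3 st.py
```

```text
37.05 [475.8  65.3  40.2] [ 0.4 -0.2 -0.1] 0.752095390936247
[[161], [335]] [(216, 34), (221, 39), (226, 40), (231, 43), (236, 32), (241, 22), (246, 22), (251, 25), (256, 23), (261, 18), (266, 22), (271, 18), (276, 24)]
-5 [204. 263. 275. 376.]
0 [196. 250. 263. 365.]
5 [187. 236. 250. 353.]
10 [178. 223. 236. 342.]
15 [170. 209. 223. 330.]
20 [161. 195. 209. 318.]
[285.21685996 243.89880022]
229 (np.int64(277), np.int64(288)); 233 (np.int64(284), np.int64(301)); 237 (np.int64(284), np.int64(301)); 241 (np.int64(284), np.int64(301)); 245 (np.int64(286), np.int64(299)); 249 None; 253 None; 0 [276.  237.5] [294.4 250.5]
10 [279.4 236.3] [297.8 249.3]
20 [282.8 235.1] [301.1 248. ]
```

The can now stands upright 20 mm ahead of the TCP. I'll centre on it, close and check before lifting.

arm_command --pt "7 0 0 0 0.75" --pt "14 0 0 0 0.75" --pt "20.5 0 0 0 0.75" --pt "20.5 0 0 0 0" --pt "20.5 0 0 0 0"

```text
t: 37.65
eef_pos: [495.6, 70.6, 40.1]
tcp_rot: [-3.141, 0.0, 0.262]
ft_force: [1.0, -0.4, 0.3]
opening: 0.637
grip_force: 0.0
```

arm_command --pt "0 0 0 0 0" --pt "0 0 0 0 0" --pt "0 0 0 0 0"

```text
t: 37.95
eef_pos: [495.4, 70.5, 40.2]
tcp_rot: [-3.141, 0.0, 0.262]
ft_force: [0.7, -1.0, -1.6]
opening: 0.499
grip_force: 30.0
```

```bash
python3 st.py | head -4
```

```text
37.95 [495.4  70.5  40.2] [ 0.7 -1.  -1.6] 0.49930480955138196
[[195], [265, 360]] [(216, 117), (221, 117), (226, 117), (231, 119), (236, 120), (241, 119), (246, 117), (251, 183), (256, 180), (261, 182), (266, 15), (271, 24), (276, 18)]
-5 [204. 262. 275. 375.]
0 [196. 250. 262. 365.]
```

arm_command --pt "0 0 -2 0 0" --pt "0 0 -6 0 0" --pt "0 0 -14 0 0" --pt "0 0 -20 0 0" --pt "0 0 -20 0 0"

```text
t: 38.55
eef_pos: [496.1, 70.6, 61.3]
tcp_rot: [3.141, -0.002, 0.262]
ft_force: [0.0, -0.1, -3.8]
opening: 0.502
grip_force: 30.0
```

```bash
python3 st.py | head -4
```

```text
38.55 [496.1  70.6  61.3] [ 0.  -0.1 -3.8] 0.5024219913010994
[[195], [265, 360]] [(216, 122), (221, 120), (226, 120), (231, 126), (236, 121), (241, 119), (246, 122), (251, 187), (256, 187), (261, 186), (266, 18), (271, 19), (276, 23)]
-5 [196. 242. 253. 342.]
0 [188. 231. 242. 332.]
```

```bash
python3 - <<'E'
from h import *
z=np.load("tray.npz",allow_pickle=True); w,s=z["w"].item(),z["s"].item()
f=w["frame"].astype(int); v=f.max(2); sat=v-f.min(2)
for c in (268,272,300,304): print(c,[i for i in range(110,165) if (sat[i,c]>45)!=(sat[i-1,c]>45)])
print(np.round(onz(w,[[286,142],[286,144],[286,158]],14,s),1).tolist(),np.round(onz(w,[[286,158]],56,s),1).tolist())
for c in (268,304,286): print([(i,int(v[i,c])) for i in range(118,168,3)])
m=((sat<40)&(v>150)).astype(np.uint8); 
L=[]
for r in range(5,135,10): i=np.where(m[r,200:380])[0]+200; a=onz(w,[[i.min(),r],[i.max(),r]],14,s); L.append((r,*np.round(a.mean(0)[:2],1),round(float(np.linalg.norm(a[0]-a[1])),1)))
print(L)
E
```

```text
268 [144]
272 []
300 []
304 [144]
[[499.5, 145.3, 14.0], [497.8, 144.8, 14.0], [486.2, 141.7, 14.0]] [[491.6, 143.1, 56.0]]
[(118, 245), (121, 244), (124, 245), (127, 245), (130, 245), (133, 234), (136, 151), (139, 232), (142, 243), (145, 234), (148, 234), (151, 236), (154, 233), (157, 229), (160, 232), (163, 232), (166, 235)]
[(118, 243), (121, 243), (124, 244), (127, 243), (130, 243), (133, 243), (136, 241), (139, 227), (142, 239), (145, 204), (148, 218), (151, 174), (154, 175), (157, 141), (160, 141), (163, 138), (166, 132)]
[(118, 246), (121, 245), (124, 246), (127, 244), (130, 246), (133, 245), (136, 253), (139, 253), (142, 222), (145, 247), (148, 247), (151, 245), (154, 245), (157, 201), (160, 92), (163, 95), (166, 164)]
[(5, np.float64(606.4), np.float64(172.5), 67.6), (15, np.float64(599.0), np.float64(170.5), 75.9), (25, np.float64(591.6), np.float64(168.5), 79.5), (35, np.float64(584.0), np.float64(166.8), 82.3), (45, np.float64(576.5), np.float64(164.8), 84.3), (55, np.float64(568.9), np.float64(162.7), 84.7), (65, np.float64(561.1), np.float64(161.1), 84.3), (75, np.float64(553.5), np.float64(158.6), 83.9), (85, np.float64(545.6), np.float64(156.9), 83.5), (95, np.float64(537.7), np.float64(154.7), 83.9), (105, np.float64(529.8), np.float64(152.6), 81.0), (115, np.float64(521.9), np.float64(150.0), 77.2), (125, np.float64(513.7), np.float64(148.2), 68.2)]
```

arm_command --pt "0 0 -15 0 0" --pt "18 -14 -32 0 0" --pt "42 -33 -32 0 0" --pt "66 -53 -32 0 0" --pt "87.6 -70.1 -32 0 0"

```text
t: 39.15
eef_pos: [562.7, 162.1, 92.2]
tcp_rot: [-3.141, -0.0, 0.262]
ft_force: [-0.3, -0.4, -2.8]
opening: 0.503
grip_force: 30.0
```

arm_command --pt "0 0 0 0 0" --pt "0 0 10 0 0" --pt "0 0 25 0 0" --pt "0 0 37 0 0" --pt "0 0 41 0 0"

```text
t: 39.65
eef_pos: [561.0, 160.1, 49.5]
tcp_rot: [-3.141, 0.003, 0.261]
ft_force: [-0.2, 0.2, -2.8]
opening: 0.505
grip_force: 30.0
```

arm_command --pt "0 0 1 0 0" --pt "0 0 2 0 0" --pt "0 0 3 0 0" --pt "0 0 4 0 0" --pt "0 0 4 0 0"

```text
t: 40.15
eef_pos: [562.2, 161.0, 47.4]
tcp_rot: [-3.142, -0.0, 0.262]
ft_force: [-0.2, 0.7, -2.3]
opening: 0.504
grip_force: 30.0
```

arm_command --pt "0 0 0.5 0 0" --pt "0 0 1 0 0" --pt "0 0 1 0 0"

```text
t: 40.45
eef_pos: [562.1, 161.0, 46.3]
tcp_rot: [-3.142, -0.0, 0.262]
ft_force: [-0.6, -0.6, -1.7]
opening: 0.503
grip_force: 30.0
```

arm_command --pt "0 0 0.4 0 0" --pt "0 0 0.4 0 0" --pt "0 0 0.4 0 0.62" --pt "0 0 0.4 0 0.75" --pt "0 0 0.4 0 0.9"

```text
t: 40.95
eef_pos: [562.2, 160.9, 45.8]
tcp_rot: [-3.142, -0.0, 0.262]
ft_force: [-0.6, -0.1, 0.2]
opening: 0.694
grip_force: 0.0
```

arm_command --pt "0 0 0.4 0 0.9" --pt "0 0 0.4 0 0.9" --pt "0 0 0.4 0 0.9"

```text
t: 41.25
eef_pos: [562.1, 160.9, 45.4]
tcp_rot: [-3.142, -0.0, 0.262]
ft_force: [-0.1, 0.0, 0.2]
opening: 0.893
grip_force: 0.0
```

```bash
python3 st.py | head -6
```

```text
41.25 [562.1 160.9  45.4] [-0.1  0.   0.2] 0.8930821326781188
[[124], [266, 325, 333, 334, 335, 363]] [(216, 142), (221, 145), (226, 143), (231, 144), (236, 140), (241, 143), (246, 143), (251, 203), (256, 213), (261, 212), (266, 32), (271, 19), (276, 30)]
-5 [202. 257. 269. 367.]
0 [194. 244. 257. 356.]
5 [185. 232. 244. 345.]
10 [177. 219. 232. 334.]
```

arm_command --pt "0 0 -10 0 0.9" --pt "0 0 -35 0 0.9" --pt "0 0 -70 0 0.9" --pt "-10 0 -100 0 0.9" --pt "-40 0 -100 0 0.6"

```text
t: 41.85
eef_pos: [526.1, 151.0, 149.6]
tcp_rot: [3.141, -0.008, 0.262]
ft_force: [-0.1, -0.0, 0.0]
opening: 0.857
grip_force: 0.0
```

arm_command --pt "-30 -0.5 0 0 0.6" --pt "-50 -0.5 0 0 0.6" --pt "-50 -0.5 0 0 0.6" --pt "-50 -0.5 0 0 0.6"

```text
t: 42.25
eef_pos: [475.7, 138.2, 146.3]
tcp_rot: [3.141, -0.002, 0.262]
ft_force: [0.8, -0.5, 1.0]
opening: 0.609
grip_force: 0.0
```

```bash
python3 - <<'E'
from h import *
w,s=shot("wrist"); np.savez("pl.npz",w=w,s=s); print(s["t"],np.round(s["eef_pos"],1),np.round(s["tcp_rot"],3),s["opening"])
f=w["frame"].astype(int); v=f.max(2); sat=v-f.min(2); m=((sat<40)&(v>60))
T=tool(s)
C=np.array([474.9,138.1,0]); X=T[:3,0]; Y=T[:3,1]
q=proj(w,[C+a*X+b*Y+[0,0,56] for a in (-12,12) for b in (-5,5)]+[C+[0,0,42]],s); print("pred plate top",np.round(q,1).tolist())
for r in range(180,250,6): 
    k=np.where(m[r,250:330])[0]+250; print(r,(k.min(),k.max()) if len(k) else None,[int(v[r,c]) for c in range(268,306,3)])
g=(v<95).astype(np.uint8); g[180:]=0
for k in cv2.findContours(g,0,1)[0]:
    if cv2.contourArea(k)>300: e=cv2.fitEllipse(cv2.convexHull(k)); print("cap?",np.round(e[0],1),np.round(e[1],1),np.round(onz(w,[e[0]],98,s),1))
E
```

```text
42.25 [475.7 138.2 146.3] [ 3.141e+00 -2.000e-03  2.620e-01] 0.6085654474645723
pred plate top [[279.8, 229.3], [293.5, 229.3], [279.7, 197.2], [293.8, 197.2], [286.6, 208.3]]
180 (np.int64(271), np.int64(301)) [233, 241, 244, 243, 245, 246, 244, 241, 243, 241, 237, 219, 145]
186 (np.int64(271), np.int64(301)) [231, 240, 243, 244, 210, 96, 93, 97, 134, 146, 145, 143, 138]
192 (np.int64(271), np.int64(301)) [235, 241, 243, 244, 178, 94, 93, 91, 121, 148, 145, 135, 132]
198 (np.int64(271), np.int64(301)) [232, 241, 243, 242, 187, 182, 176, 174, 130, 149, 146, 138, 135]
204 (np.int64(271), np.int64(300)) [230, 241, 243, 242, 237, 246, 244, 241, 177, 150, 146, 141, 140]
210 (np.int64(271), np.int64(300)) [222, 239, 243, 243, 239, 245, 241, 238, 192, 181, 235, 175, 185]
216 (np.int64(279), np.int64(292)) [233, 233, 230, 227, 236, 238, 242, 240, 193, 224, 227, 228, 228]
222 (np.int64(279), np.int64(291)) [228, 230, 231, 232, 236, 243, 241, 241, 201, 233, 231, 229, 228]
228 (np.int64(280), np.int64(290)) [230, 232, 231, 230, 232, 237, 237, 234, 221, 232, 233, 234, 237]
234 None [228, 228, 229, 229, 230, 231, 231, 231, 232, 231, 232, 231, 232]
240 None [231, 233, 235, 234, 233, 232, 231, 231, 228, 228, 228, 229, 230]
246 None [212, 207, 209, 210, 213, 220, 225, 229, 232, 233, 232, 234, 233]
cap? [286.6  76.2] [64.2 66.4] [[562.7 161.9  98. ]]
```

arm_command --pt "-0.5 0 40 0 0.4" --pt "-0.5 0 80 0 0.4" --pt "-0.5 0 110 0 0.4" --pt "-0.5 0 122 0 0.35" --pt "-0.5 0 122 0 0.35"

```text
t: 42.8
eef_pos: [474.6, 138.0, 22.2]
tcp_rot: [-3.141, 0.002, 0.262]
ft_force: [0.2, -0.1, -0.1]
opening: 0.356
grip_force: 0.0
```

arm_command --pt "0 0 0 0 0" --pt "0 0 0 0 0" --pt "0 0 0 0 0" --pt "0 0 0 0 0" --pt "0 0 0 0 0"

```text
t: 43.3
eef_pos: [475.2, 138.0, 24.4]
tcp_rot: [3.141, -0.002, 0.261]
ft_force: [-0.9, -1.9, 8.4]
opening: 0.106
grip_force: 30.0
```

```bash
python3 - <<'E'
from h import *
c,s=shot("top"); w,_=shot("wrist"); np.savez("bay.npz",c=c,s=s,w=w); print(s["t"],np.round(s["eef_pos"],1),np.round(s["ft_force"],1),s["opening"],s["grip_force"])
z=np.load("cam.npz",allow_pickle=True); d=z["side"].item(); d0=d
hs=cv2.cvtColor(d["frame"],cv2.COLOR_RGB2HSV); m=((hs[...,0]>15)&(hs[...,0]<32)&(hs[...,1]>120)&(hs[...,2]>150)).astype(np.uint8); m[:174]=0;m[215:]=0;m[:,:330]=0;m[:,385:]=0
for k in sorted(cv2.findContours(m,0,1)[0],key=cv2.contourArea)[-2:]: b=cv2.boxPoints(cv2.minAreaRect(k)); print("side lip",np.round(b,1).tolist(),np.round(onz(d,b,26),1).tolist())
hs=cv2.cvtColor(w["frame"],cv2.COLOR_RGB2HSV); m=((hs[...,0]>18)&(hs[...,0]<32)&(hs[...,1]>90)&(hs[...,2]>120)).astype(np.uint8); m[200:]=0
for k in sorted(cv2.findContours(m,0,1)[0],key=cv2.contourArea)[-3:]: print("wrist",cv2.boundingRect(k),cv2.contourArea(k))
E
```

```text
43.3 [475.2 138.   24.4] [-0.9 -1.9  8.4] 0.10606930527444161 29.96201455593109
side lip [[336.79998779296875, 184.1999969482422], [360.79998779296875, 179.10000610351562], [361.29998779296875, 181.5], [337.3999938964844, 186.60000610351562]] [[674.2, 251.1, 26.0], [753.0, 260.8, 26.0], [750.3, 249.1, 26.0], [672.1, 239.7, 26.0]]
side lip [[349.70001220703125, 201.8000030517578], [375.6000061035156, 196.10000610351562], [376.20001220703125, 198.6999969482422], [350.29998779296875, 204.39999389648438]] [[684.5, 165.5, 26.0], [765.7, 174.3, 26.0], [762.8, 162.8, 26.0], [682.2, 154.2, 26.0]]
```

arm_command --pt "2 -1.5 -1 0.3 0" --pt "7 -5 -1 1.1 0" --pt "13 -9 -1 2.1 0" --pt "19 -13.5 -1 3.1 0" --pt "25 -17.5 -1 4.1 0"

```text
t: 43.9
eef_pos: [494.4, 161.9, 24.4]
tcp_rot: [-3.142, 0.001, 0.189]
ft_force: [-5.0, -3.1, 3.0]
opening: 0.102
grip_force: 30.0
```

```bash
cat > nx.py <<'E'
from h import *
import sys
w,s=shot("wrist"); T=tool(s); g=np.array([float(sys.argv[1]),float(sys.argv[2]),0]); d=T[:3,:3].T@(g-[*s["eef_pos"][:2],0])
print(s["t"],np.round(s["eef_pos"],1),np.degrees(s["tcp_rot"][2]),np.round(s["ft_force"],1),"to go tool",np.round(d,1),s["grip_force"])
f=w["frame"].astype(int); v=f.max(2)
m=(v<95).astype(np.uint8); m[250:]=0
for k in cv2.findContours(m,0,1)[0]:
    if cv2.contourArea(k)>500:
        e=cv2.fitEllipse(cv2.convexHull(k)); 
        if e[1][0]>.75*e[1][1]: P=onz(w,[e[0]],98,s)[0]; print("cap",np.round(e[0]),np.round(e[1]),"in tool",np.round(T[:3,:3].T@(P-s["eef_pos"]),1))
hs=cv2.cvtColor(w["frame"],cv2.COLOR_RGB2HSV); m=((hs[...,0]>18)&(hs[...,0]<32)&(hs[...,1]>110)&(hs[...,2]>110)).astype(np.uint8); m[200:]=0
for k in sorted(cv2.findContours(m,0,1)[0],key=cv2.contourArea)[-2:]:
    if cv2.contourArea(k)>60: b=cv2.boxPoints(cv2.minAreaRect(k)); print("lip",np.round(b).tolist(),np.round(onz(w,b,26,s),1).tolist())
E
python3 nx.py 513.7 184.2
```

```text
43.9 [494.4 161.9  24.4] 10.817629952750043 [-5.  -3.1  3. ] to go tool [ 23.2 -18.2  -0. ] 29.975135922431946
cap [283.  35.] [150. 155.] in tool [ 90.4  -1.4 -73.6]
```

arm_command --pt "6 -4.5 0 1.1 0" --pt "12 -9.5 0 2.1 0" --pt "18 -14 0 3.1 0" --pt "22 -17 0 3.8 0" --pt "23.2 -18.2 0 4.1 0"

```text
t: 44.45
eef_pos: [513.6, 183.9, 24.5]
tcp_rot: [3.141, 0.0, 0.118]
ft_force: [-5.1, -4.3, 5.4]
opening: 0.108
grip_force: 30.0
```

```bash
python3 nx.py 513.7 184.2; python3 - <<'E'
from h import *
c,s=shot("top"); d,_=shot("side"); f=c["frame"].astype(int); v=f.max(2); sat=v-f.min(2)
T=tool(s); X=T[:3,0]; print("tray rows top cam")
hs=cv2.cvtColor(c["frame"],cv2.COLOR_RGB2HSV); m=((hs[...,0]>18)&(hs[...,0]<32)&(hs[...,1]>90)&(hs[...,2]>140)).astype(np.uint8); m[:85]=0;m[135:]=0;m[:,:195]=0;m[:,255:]=0
for r in (112,118,122): 
    k=np.where(m[r])[0]; print(r,k)
for r in (140,145,150,155,160,165): k=np.where((sat[r,190:270]<30)&(v[r,190:270]>90))[0]+190; print(r,k.min() if len(k) else None,k.max() if len(k) else None)
E
```

```text
44.45 [513.6 183.9  24.5] 6.773394135899119 [-5.1 -4.3  5.4] to go tool [ 0.1 -0.3 -0. ] 29.99771296977997
cap [283.  35.] [150. 156.] in tool [ 90.4  -1.4 -73.6]
tray rows top cam
112 [207 208 209 210 241 242 243]
118 [207 208 209 210 242 243 244]
122 [207 208 209 210]
140 196 252
145 None None
150 192 269
155 234 269
160 211 269
165 194 269
```

arm_command --pt "3 0 0 0 0" --pt "9 0 0 0 0" --pt "16 0 0 0 0" --pt "23 0 0 0 0" --pt "28 0 0 0 0"

```text
t: 45.1
eef_pos: [541.0, 187.0, 24.4]
tcp_rot: [-3.142, 0.001, 0.119]
ft_force: [-9.0, -0.2, 6.9]
opening: 0.099
grip_force: 30.0
```

arm_command --pt "6 0 0 0 0" --pt "12 0 0 0 0" --pt "18 0 0 0 0" --pt "24 0 0 0 0" --pt "28 0 0 0 0"

```text
t: 45.6
eef_pos: [568.8, 190.4, 24.5]
tcp_rot: [-3.142, 0.001, 0.119]
ft_force: [-8.0, -1.3, 6.7]
opening: 0.105
grip_force: 30.0
```

arm_command --pt "5 0 0 0 0" --pt "10 0 0 0 0" --pt "15 0 0 0 0" --pt "20 0 0 0 0" --pt "22 0 0 0 0"

```text
t: 46.1
eef_pos: [590.7, 193.0, 24.5]
tcp_rot: [-3.142, 0.001, 0.119]
ft_force: [-6.7, -1.1, 7.2]
opening: 0.104
grip_force: 30.0
```

```bash
python3 nx.py 603.1 194.6
```

```text
46.1 [590.7 193.   24.5] 6.82087975914353 [-6.7 -1.1  7.2] to go tool [12.5 -0.1 -0. ] 30.00064641237259
cap [281.  35.] [150. 156.] in tool [ 90.4  -1.7 -73.6]
lip [[172.0, 0.0], [195.0, -0.0], [196.0, 74.0], [173.0, 74.0]] [[701.7, 254.8, 26.0], [702.7, 245.1, 26.0], [672.8, 242.3, 26.0], [671.6, 252.3, 26.0]]
lip [[376.0, 76.0], [380.0, -1.0], [403.0, 0.0], [399.0, 77.0]] [[681.3, 165.8, 26.0], [712.2, 169.1, 26.0], [713.1, 159.4, 26.0], [682.2, 155.8, 26.0]]
```

arm_command --pt "3 -0.3 0 0 0" --pt "6 -0.6 0 0 0" --pt "8 -0.8 0 0 0" --pt "10 -1 0 0 0" --pt "10 -1 0 0 0"

```text
t: 46.65
eef_pos: [600.6, 195.1, 24.5]
tcp_rot: [-3.142, 0.001, 0.119]
ft_force: [-5.3, -0.8, 4.4]
opening: 0.104
grip_force: 30.0
```

arm_command --pt "1 0 0 0 0" --pt "2 0 0 0 0" --pt "2 0 0 0 0"

```text
t: 46.95
eef_pos: [602.4, 195.4, 24.5]
tcp_rot: [-3.142, 0.001, 0.119]
ft_force: [-6.0, -0.6, 5.6]
opening: 0.104
grip_force: 30.0
```

arm_command --pt "1 0 0 0 0" --pt "1.5 0 0 0 0" --pt "1.5 0 0 0 0"

```text
t: 47.25
eef_pos: [603.7, 195.6, 24.5]
tcp_rot: [-3.142, 0.001, 0.119]
ft_force: [-7.1, -0.7, 5.8]
opening: 0.103
grip_force: 30.0
```

arm_command --pt "0.7 0 0 0 0" --pt "1.5 0 0 0 0" --pt "1.5 0 0 0 0"

```text
t: 47.55
eef_pos: [603.8, 195.6, 24.5]
tcp_rot: [3.141, 0.004, 0.119]
ft_force: [-13.6, -2.3, 8.9]
opening: 0.104
grip_force: 30.0
```

arm_command --pt "0.7 0 0 0 0" --pt "1.2 0 0 0 0" --pt "1.2 0 0 0 0"

```text
t: 47.85
eef_pos: [604.0, 195.6, 24.4]
tcp_rot: [3.141, 0.007, 0.119]
ft_force: [-17.5, -2.9, 12.1]
opening: 0.101
grip_force: 30.0
```

arm_command --pt "-1.3 0 0 0 0" --pt "-1.3 0 0 0 0.2" --pt "-1.3 0 0 0 0.4" --pt "-1.3 0 0 0 0.4" --pt "-1.3 0 0 0 0.4"

```text
t: 48.35
eef_pos: [606.0, 195.6, 24.4]
tcp_rot: [-3.141, -0.001, 0.119]
ft_force: [0.1, 0.3, -0.8]
opening: 0.37
grip_force: 0.0
```

arm_command --pt "0 0 -10 0 0.4" --pt "0 0 -30 0 0.4" --pt "0 0 -60 0 0.4" --pt "0 0 -100 0 0.4" --pt "-30 0 -125 0 0.4"

```text
t: 48.85
eef_pos: [578.4, 192.2, 152.6]
tcp_rot: [-3.141, -0.005, 0.118]
ft_force: [-0.1, -0.9, -0.1]
opening: 0.402
grip_force: 0.0
```

arm_command --pt "0 0 0 0 0.4" --pt "0 0 0 0 0.4"

```text
t: 49.05
eef_pos: [576.1, 192.1, 150.5]
tcp_rot: [-3.141, -0.002, 0.119]
ft_force: [-0.2, 0.1, 0.0]
opening: 0.398
grip_force: 0.0
```

```bash
python3 nx.py 603.1 194.6; python3 - <<'E'
from h import *
c,s=shot("top"); c0=np.load("cam.npz",allow_pickle=True)["top"].item()
# bystanders unchanged?
for n,(x0,y0,x1,y1) in dict(jar=(400,210,440,250),tin=(330,190,378,235),brush=(105,155,142,228),dock=(395,110,455,182)).items():
    a=c["frame"][y0:y1,x0:x1].astype(int); b=c0["frame"][y0:y1,x0:x1].astype(int); print(n,np.abs(a-b).mean().round(2),(np.abs(a-b).max(2)>60).sum())
w,s=shot("wrist"); f=w["frame"].astype(int); v=f.max(2); T=tool(s)
g=np.array([689.9,205.5,14]); X=np.array([.993,.115,0]); print("pred nose/back rim px",np.round(proj(w,[g-67*X,g+67*X],s),1).tolist())
r=int(proj(w,[g-67*X],s)[0][1]); print([(i,int(v[i,270]),int(v[i,270]-f[i,270].min())) for i in range(max(r-12,0),r+14,2)])
E
```

```text
49.05 [576.1 192.1 150.5] 6.800908028337279 [-0.2  0.1  0. ] to go tool [27.1  0.8  0.1] 0.0
cap [283.  24.] [64. 69.] in tool [118.   -2.   52.7]
lip [[339.0, 69.0], [341.0, -0.0], [354.0, 0.0], [352.0, 69.0]] [[681.2, 165.6, 26.0], [729.7, 171.1, 26.0], [730.8, 161.4, 26.0], [682.3, 155.6, 26.0]]
lip [[222.0, 68.0], [222.0, 0.0], [235.0, 0.0], [235.0, 68.0]] [[671.6, 252.3, 26.0], [719.3, 256.6, 26.0], [720.3, 247.2, 26.0], [672.7, 242.6, 26.0]]
jar 30.23 0
tin 32.3 0
brush 16.36 122
dock 20.64 0
pred nose/back rim px [[286.5, 139.5], [287.3, -42.1]]
[(127, 235, 3), (129, 155, 4), (131, 180, 4), (133, 245, 1), (135, 248, 2), (137, 245, 2), (139, 245, 3), (141, 246, 3), (143, 244, 3), (145, 244, 1), (147, 244, 2), (149, 245, 3), (151, 243, 1)]
```

```bash
python3 -c "
from cell import env
print(env.job_done())"
```

```text
the job is handed in; nothing more can be done
None
```

I handed the job in at about 49 s: the pad was pressed fully down and held for over a second, and the can is standing on the tray, which is against the bay's stop. I pressed twice off-centre before the centred, held press, had to set the can down on the bench twice to straighten it, and checked the jar, tin and brush only roughly in the overhead camera.

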